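# Refit the cleaned fittings to the sample-prep instruments

### The arm

A 6-joint arm with a two-finger parallel gripper is mounted at the origin on the work surface. World frame = base frame: x ahead of the robot, y to its left, z up, the work surface at z = 0. Lengths are in m, angles in rad, forces in N, time in s.
With the tool pointing down it reaches from about 0.275 to 0.725 m from the base axis. Payload 5.6 kg.
Tool frame: the origin (TCP) lies midway between the tips of the shut fingers; the grasp point (between the pads) lies 19 mm behind it (grasp_offset is the distance from the TCP to the grasp point, in m); z points along the fingers, y is the line along which they close (so a half turn about z gives the same grasp; the last joint's range is limited). The gripper opens to 85 mm and grips with 20 to 120 N. Pads are 22 mm wide; open, the fingers measure 114 mm over their backs; the gripper's body (76 mm by 85 mm) begins 54 mm behind the grasp point. The pads swing forward as they close: fully open they stand 13 mm farther back than shut.
Start: joints at [1.492, 0.255, 0.108, 0, -1.424, -0.285], TCP at [0.196, 0.514, 0.197] pointing down, gripper open.
Joint ranges: [-2.95, 2.95], [-1.21, 1.97], [-1.09, 1.5], [-2.87, 1.71], [-2.94, -0.07], [-3.05, 3.05]. Speed limits (rad/s): [2.57, 2.57, 3.14, 3.14, 3.14, 3.14].

### API

Orientations are given as a rotation vector (axis times angle).
In Python, from station import * gives the robot as it stands. The module is installed in compiled form; this text tells all that it offers.
- The arm moves only by the tool step_arm, never from a script. Its argument "deltas" is a list of rows, each a list of 7 numbers: the turn, a rotation vector about the tool's x, y, z each as a share of 120 degrees, from -1 to 1, then the shift along the tool's x, y, z each as a share of 30 cm, from -1 to 1, then the opening, from -1 (shut) to 1 (fully open). In form: [[rx, ry, rz, dx, dy, dz, jaw], ...]. A call has exactly 8 rows; each row shifts and turns the commanded pose from where the row before left it, along the tool's axes as they then stand; what a row does not reach is not made up. A row lasts 1/12 s, in which the tool goes at most 41.7 mm and 7.16 degrees, less where a joint would pass 70% of its speed; a pose out of reach is approached as far as the arm can. A call with a number of a shift or a turn outside -1 to 1 is refused whole. A call with a gripper value outside its range is refused whole. The fingers move at their own pace and stop on an object; "squeeze" is the grip in N (left out, the last holds). Time passes only in rows, so rows that do not move let the fingers close, or fill a call up. It gives the time, the measured TCP pose, the force, the opening and the grip force at its end, in the units of the state.
- read_state(): the state, without advancing time (a new reading comes with each control period).
- read_camera(name): name is "side" or "top"; returns a dict with "image" (480x640x3 uint8, red, green, blue), "mtx" (3x3 intrinsics, pixels), "extrinsics" (4x4, takes a point from camera to world coordinates). Camera axes: x right, y up, looking along -z (the intrinsics and any distortion apply to the point x, -y, -z); pixel columns grow to the right and rows downward; lengths in m; the calibration is good to about 2 mm. A picture is of the moment at which its call begins. There is no depth.
- job_done(): hands the job in; it is judged then, once.
The state is a dict: "t": time; "joints": joint angles; "qd": joint speeds; "effort": joint torques, N m; "position": TCP position; "eef_rot": TCP orientation; "contact_force": force on the tool from outside, world axes, zero at the start; "ft_torque": the same for the moment, N m; "width": opening from 0.0 (shut) to 1.0 (fully open); "grip_force": force on a finger pad.
Only numpy, scipy, OpenCV 4.12 (cv2) and the standard library are available. Lean on these libraries where they do the work, as an engineer would, in place of code of your own. Each camera call takes 0.05 s, during which the arm holds its last target. There are 200 camera calls.

### The job

The cleaned fittings of four bench instruments are piled up on the blue-grey drain rack. Take the pile apart and refit each one to its own instrument: the round tube insert upright in the vortex mixer's cup, the square cold block in the bench cooler's recess, the long tube block in the dry-block heater's well, each resting flat on the floor of its seat, and the carrier plate flat down on the shaker's bed with both dowel pins through its holes. Do not knock over or push aside the two reagent bottles that stand among the instruments.

Things in the scene. Friction and masses are not known exactly. Their poses are not given: they have to be found in the camera images.
- insert: Round tube insert, a grey plastic cylinder 42 mm in diameter and 38 mm tall with six dark tube holes in its top; about 60 g. It is the top of the pile at the start and stands upright. Origin at the centre of its underside, z up along its axis. Belongs in the cup of the vortex mixer.
- cold_block: Square cold block, dark anodised aluminium, 52 x 52 mm and 42 mm tall, with four large tube holes (17 mm) in its top; about 200 g. Second from the top of the pile, under the insert. Origin at the centre of its underside, x and y parallel to its sides, z up. Belongs in the square recess of the bench cooler, in any of its four quarter turns.
- tube_block: Long tube block, bare aluminium, 56 mm (its x) x 96 mm (its y), 45 mm tall, with 24 small tube holes (4 x 6) in its top; about 420 g. Third from the top of the pile, under the cold block, on the carrier plate. Origin at the centre of its underside, z up. Belongs in the rectangular well of the dry-block heater, either way round.
- plate: Carrier plate, grey aluminium, 60 mm (x) x 150 mm (y), 12 mm thick, about 270 g, with a 10.5 mm through hole for a dowel pin near each end (x = 0, y = -60 and +60 mm). Bottom of the pile, its ends stick out; its underside lies 20 mm above the table on two ribs, 14 mm above the drain rack. Origin at the centre of its underside, z up. Belongs on the shaker's bed, either way round.
- mixer: Vortex mixer, fixed to the table: a low white housing with a black upright round cup, outside diameter 72 mm, inside diameter 56 mm. Origin on the table under the cup's centre, z up, its front panel towards its -x. The cup's floor is 95 mm and its rim 107 mm above the table (12 mm deep).
- cooler: Bench cooler, fixed to the table: a low grey plastic tub, 130 mm (x) x 120 mm (y), with a square recess 66 x 66 mm in its top, sides parallel to its x and y. Origin on the table under the recess's centre, z up. The recess's floor is 36 mm and the rim 50 mm above the table (14 mm deep).
- heater: Dry-block heater, fixed to the table: a white housing 165 mm (x) x 130 mm (y), front towards its -x, with a rectangular well in its top, 70 mm along its x and 110 mm along its y. Origin on the table under the well's centre, z up. The well's floor is 66 mm and the rim 80 mm above the table (14 mm deep).
- shaker: Shaker, fixed: white housing 175 (x) x 190 mm (y), 80 mm high, front to its -x, with a raised aluminium bed, 50 (x) x 142 mm (y), its top 92 mm above the table, and on it two upright 8 mm dowel pins at x = 0, y = -60 and +60 mm, 16 mm tall, the top 5 mm tapered to 3 mm. Origin on the table under the bed's centre, z up. The plate, seated, lies flat on the bed, pin tips 4 mm proud.
- bottle_left: Bystander: brown reagent bottle with a blue cap, 52 mm in diameter, 125 mm tall, standing loose among the instruments on the robot's left. Origin at the centre of its underside. Leave it standing where it is.
- bottle_right: Bystander: clear reagent bottle with a blue cap, 52 mm in diameter, 125 mm tall, standing loose among the instruments on the robot's right. Origin at the centre of its underside. Leave it standing where it is.
Things that resemble listed ones, but are neither listed nor needed, are in the scene too. Leave any black or pink look-alike of the tube_block alone.

How it is judged:
By the outcome, as a careful person would: the job done as asked, in the order asked, and still so for the second after the job is handed in, with the robot touching nothing.
It also fails if it takes over 112 s, if anything falls off the work surface, if the arm or the gripper's body presses on something with over 40 N, if the wrist force passes 120 N, or if a joint passes its speed limit or range.

## Working session

There is one attempt and no reset: what is moved stays moved. The work goes in short steps, Python scripts to look and compute and a tool call to move; the robot and the scene stay as the last step left them, time stands still between calls to the robot, and variables do not carry over. Pictures are saved under pics/ and viewed, at most 14 in all, crops included, and the job is handed in when it is done.

Besides the shell and the picture viewer there is one more tool, called after ">>>" in YAML: its name, and indented under it one key for each argument. step_arm: Moves the arm, as the interface text tells. Shift numbers are shares of 30 cm and turn numbers shares of 120 degrees, none past 1 either way. Its arguments: {"type":"object","properties":{"deltas":{"type":"array","items":{"type":"array","items":{"type":"number"}}},"squeeze":{"type":"number"}},"required":["deltas"]}

```bash
mkdir -p pics
python3 - <<'E'
from station import *
import cv2, numpy as np
np.set_printoptions(precision=4,suppress=True)
for n in ("side","top"):
    c=read_camera(n); cv2.imwrite(f"pics/{n}0.png",c["image"][:,:,::-1]); print(n,c["mtx"],c["extrinsics"],c.keys())
print(read_state())
E
```

```text
side [[440.04     0.     320.6739]
 [  0.     440.04   236.7528]
 [  0.       0.       1.    ]] [[ 0.9673  0.1616 -0.1955  0.3507]
 [-0.2536  0.6177 -0.7444 -0.7489]
 [ 0.0004  0.7696  0.6385  0.7612]
 [ 0.      0.      0.      1.    ]] dict_keys(['image', 'mtx', 'extrinsics'])
top [[544.6946   0.     317.9397]
 [  0.     544.6946 235.5876]
 [  0.       0.       1.    ]] [[ 0.0215  0.9879 -0.1535  0.3668]
 [-0.9998  0.0215 -0.0016 -0.0175]
 [ 0.0018  0.1535  0.9881  1.1849]
 [ 0.      0.      0.      1.    ]] dict_keys(['image', 'mtx', 'extrinsics'])
{'t': 0.1, 'joints': array([ 1.4916,  0.2557,  0.1071, -0.0004, -1.4239, -0.2846]), 'qd': array([ 0.0002, -0.0014,  0.0027,  0.0012, -0.0002,  0.0016]), 'effort': array([ -0.0021, -38.7605,  23.8476,   5.3779,  -0.0038,   0.    ]), 'position': array([0.1955, 0.5135, 0.196 ]), 'eef_rot': array([ 3.088 , -0.568 , -0.0003]), 'contact_force': array([-0.8789, -1.4805, -0.3805]), 'ft_torque': array([-0.0229,  0.0425, -0.0663]), 'grip_force': 0.0, 'width': 0.9974768177052523}
```

View pics/top0.png

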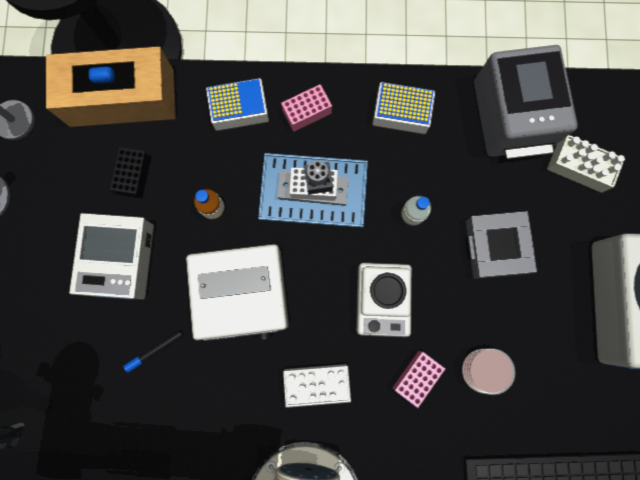

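View pics/side0.png

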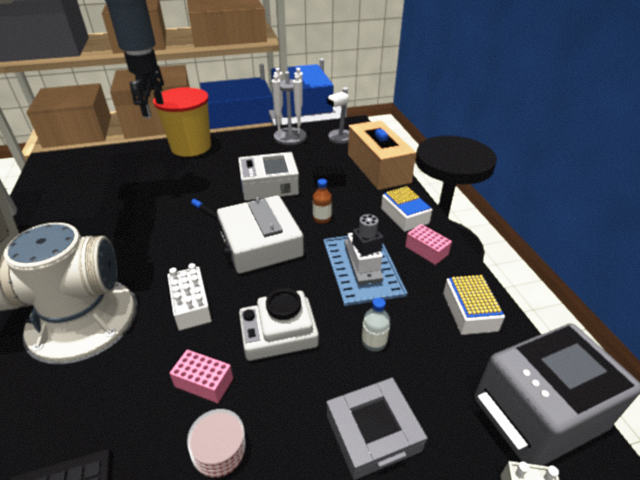

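Top view: pile on the rack near (315,180), shaker bed (235,282), mixer cup (387,291), heater well (110,245), cooler recess (503,244), bottles (207,203) and (417,208). The side view confirms the stacking order.

```bash
cat > h.py <<'E'
import cv2, numpy as np
from scipy.spatial.transform import Rotation as Ro
np.set_printoptions(precision=4,suppress=True)
MT=np.array([[544.6946,0,317.9397],[0,544.6946,235.5876],[0,0,1]])
def ray(c,px,z):
    px=np.atleast_2d(np.asarray(px,float)); K=c["mtx"];E=c["extrinsics"]
    d=np.c_[(px[:,0]-K[0,2])/K[0,0],-(px[:,1]-K[1,2])/K[1,1],-np.ones(len(px))]@E[:3,:3].T
    o=E[:3,3]; s=(z-o[2])/d[:,2]; return (o+d*s[:,None])[:,:2]
def proj(c,P):
    P=np.atleast_2d(P); E=c["extrinsics"];K=c["mtx"]
    q=(P-E[:3,3])@E[:3,:3]; return np.c_[K[0,0]*q[:,0]/-q[:,2]+K[0,2],K[1,1]*q[:,1]/q[:,2]+K[1,2]]
def rect(c,cnt,z):
    p=ray(c,cnt.reshape(-1,2),z); r=cv2.minAreaRect((p*1000).astype(np.float32))
    return np.array(r[0]),np.array(r[1]),r[2]
E
python3 - <<'E'
from station import *
from h import *
c=read_camera("top"); im=c["image"]; 
big=cv2.resize(im,None,fx=4,fy=4,interpolation=cv2.INTER_CUBIC); g=cv2.cvtColor(big,cv2.COLOR_RGB2GRAY)
def seg(name,roi,seed,z,inv):
    x0,y0,x1,y1=[4*v for v in roi]
    s=g[y0:y1,x0:x1]; t,m=cv2.threshold(s,0,255,cv2.THRESH_OTSU+(cv2.THRESH_BINARY_INV if inv else 0))
    n,l=cv2.connectedComponents(m); k=l[4*seed[1]-y0,4*seed[0]-x0]
    cs,_=cv2.findContours((l==k).astype(np.uint8),cv2.RETR_EXTERNAL,cv2.CHAIN_APPROX_NONE)
    ct=max(cs,key=cv2.contourArea)+[x0,y0]
    ctp=(ct.reshape(-1,2)+.5)/4-.5
    print(name,t,k,*rect(c,ctp,z)); cv2.drawContours(big,[ct],-1,(255,0,0),1)
seg("heater",(76,222,145,270),(110,245),.080,True)
seg("cooler",(478,218,530,268),(503,244),.050,True)
seg("cup",(362,270,410,312),(387,291),.107,True)
seg("bed",(192,255,280,308),(235,284),.092,True)
def crop(cx,cy): return big[4*cy-150:4*cy+150,4*cx-200:4*cx+200]
o=np.vstack([np.hstack([crop(316,185),crop(235,284)]),np.hstack([crop(112,250),crop(503,244)])])
cv2.imwrite("pics/a.png",o[:,:,::-1])
s=read_camera("side")["image"][190:315,300:420]; cv2.imwrite("pics/b.png",cv2.resize(s,None,fx=4.5,fy=4.5,interpolation=cv2.INTER_CUBIC)[:,:,::-1])
E
```

```text
heater 160.0 3 [511.9009 413.9787] [109.1437  69.6711] 87.10838317871094
cooler 97.0 2 [ 534.8029 -406.3371] [66.9976 66.728 ] 6.48670768737793
cup 147.0 2 [ 428.1605 -156.0209] [71.0141 71.7411] 45.77241897583008
bed 207.0 3 [439.1489 150.7241] [ 53.4743 144.999 ] 8.292049407958984
```

View pics/a.png

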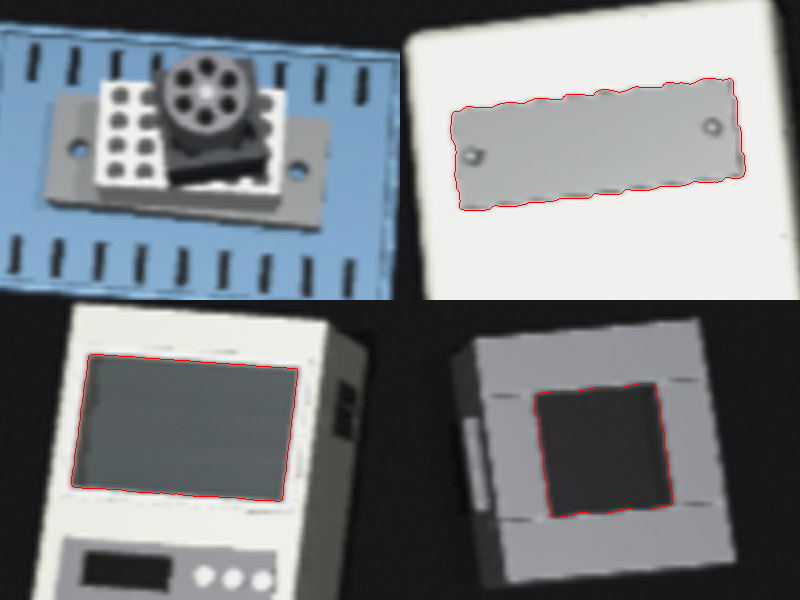

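View pics/b.png

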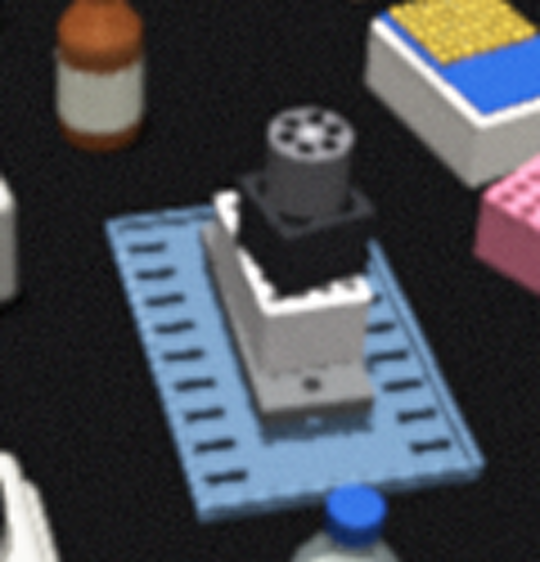

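Crops: pile with the insert top centred near (317,170), plate holes visible at both sides; bed, well and recess outlines fit well (sizes agree to about 2 mm). Now numbers for the pile and the first move.

```bash
cat >> h.py <<'E'
def go(st,x,y,z,yaw,n=None):
    "total turn (shares of 120deg) and, after the turn, total shift (shares of 30 cm)"
    R=Ro.from_rotvec(st["eef_rot"]); a=np.deg2rad(yaw)
    T=Ro.from_matrix([[np.cos(a),np.sin(a),0],[np.sin(a),-np.cos(a),0],[0,0,-1]])
    d=T.inv().apply(np.array([x,y,z])-st["position"])/.3
    print("turn",(R.inv()*T).as_rotvec()/np.deg2rad(120),"shift",d,"horiz rows",np.hypot(*d[:2])/.139)
def pose(st):
    X=Ro.from_rotvec(st["eef_rot"]).as_matrix(); print("t %.1f"%st["t"],"pos",st["position"],"yaw %.2f"%np.rad2deg(np.arctan2(X[1,0],X[0,0])),"z",X[:,2],"w %.3f grip %.1f"%(st["width"],st["grip_force"]),"F",st["contact_force"])
E
python3 - <<'E'
from station import *
from h import *
c=read_camera("top")
def P(l,px,z): r=ray(c,px,z); print(l,r.ravel()*1000); return r
P("insert",(317.0,170.3),.157)
h=P("holes",[(285.5,184.5),(340.2,189.7)],.032); d=h[0]-h[1]; print(h.mean(0),np.hypot(*d),np.rad2deg(np.arctan2(d[1],d[0])))
h=P("pins",[(204.0,285.0),(263.5,277.5)],.108); d=h[0]-h[1]; print(h.mean(0),np.hypot(*d),np.rad2deg(np.arctan2(d[1],d[0])))
P("bottles",[(205,198),(423,202)],.125)
# insert top circle: bright-grey disc
big=cv2.resize(c["image"],None,fx=4,fy=4,interpolation=cv2.INTER_CUBIC);g=cv2.GaussianBlur(cv2.cvtColor(big,cv2.COLOR_RGB2GRAY)[630:740,1205:1330],(5,5),0)
cc=cv2.HoughCircles(g,cv2.HOUGH_GRADIENT,1,100,param1=80,param2=15,minRadius=38,maxRadius=52); print(cc)
if cc is not None: P("hough",(cc[0,0,:2]+[1205.5,630.5])/4-.5,.157)
st=read_state(); pose(st); go(st,.6,0,.25,-90)
E
```

```text
insert [655.0488 -11.259 ]
holes [656.7783  57.2505 647.7926 -61.7932]
[ 0.6523 -0.0023] 0.11938235393169158 85.68335323113973
pins [430.6737 206.7795 447.9919  90.0226]
[0.4393 0.1484] 0.11803430256157352 98.43696709716878
bottles [ 602.3048  210.5038  603.6486 -223.2562]
[[[64.5 51.5 42. ]]]
hough [655.6507 -11.2459]
t 0.2 pos [0.1956 0.5137 0.1964] yaw -20.85 z [-0.0002 -0.0009 -1.    ] w 1.000 grip 0.0 F [0.6976 0.2489 0.0483]
turn [ 0.0004 -0.0003  0.5762] shift [ 1.7125 -1.3479 -0.1788] horiz rows 15.67856332342656
```

>>> step_arm:
  deltas:
    - [0,0,0.0524,0,0,-0.022,1]
    - [0,0,0.0524,0,0,-0.022,1]
    - [0,0,0.0524,0,0,-0.022,1]
    - [0,0,0.0524,0,0,-0.022,1]
    - [0,0,0.0524,0,0,-0.022,1]
    - [0,0,0.0524,0,0,-0.022,1]
    - [0,0,0.0524,0,0,-0.022,1]
    - [0,0,0.0524,0,0,-0.022,1]
  squeeze: 40

```text
t: 0.92
position: [0.1956, 0.5139, 0.2497]
eef_rot: [2.55, -1.834, 0.0]
contact_force: [0.1, -0.2, 0.3]
width: 1.002
grip_force: 0.0
```

>>> step_arm:
  deltas:
    - [0,0,0.0524,0,0,0,1]
    - [0,0,0.0524,0,0,0,1]
    - [0,0,0.0524,0,0,0,1]
    - [0,0,0,0.0875,-0.0767,0,1]
    - [0,0,0,0.0875,-0.0767,0,1]
    - [0,0,0,0.0875,-0.0767,0,1]
    - [0,0,0,0.0875,-0.0767,0,1]
    - [0,0,0,0.0875,-0.0767,0,1]

```text
t: 1.58
position: [0.3114, 0.3813, 0.2496]
eef_rot: [-2.222, 2.221, 0.0]
contact_force: [0.3, 0.4, 0.7]
width: 1.0
grip_force: 0.0
```

>>> step_arm:
  deltas:
    - [0,0,0,0.0875,-0.0767,0,1]
    - [0,0,0,0.0875,-0.0767,0,1]
    - [0,0,0,0.0875,-0.0767,0,1]
    - [0,0,0,0.0875,-0.0767,0,1]
    - [0,0,0,0.0875,-0.0767,0,1]
    - [0,0,0,0.0875,-0.0767,0,1]
    - [0,0,0,0.0875,-0.0767,0,1]
    - [0,0,0,0.0875,-0.0767,0,1]

```text
t: 2.25
position: [0.4955, 0.1712, 0.2496]
eef_rot: [-2.221, 2.221, 0.0]
contact_force: [0.2, 0.5, -0.3]
width: 0.997
grip_force: 0.0
```

>>> step_arm:
  deltas:
    - [0,0,0,0.0875,-0.0767,0,1]
    - [0,0,0,0.0875,-0.0767,0,1]
    - [0,0,0,0.0875,-0.0767,0,1]
    - [0,0,0,0.0875,-0.0767,0,1]
    - [0,0,0,0.0875,-0.0767,0,1]
    - [0,0,0,0.0875,-0.0767,0,1]
    - [0,0,0,0.0875,-0.0767,0,1]
    - [0,0,0,0,0,0,1]

```text
t: 2.92
position: [0.6577, -0.0158, 0.2465]
eef_rot: [2.213, -2.224, -0.002]
contact_force: [-1.6, 0.8, -1.7]
width: 1.0
grip_force: 0.0
```

Run:
```python
from station import *
from h import *
st=read_state(); pose(st); go(st,.6555,-.0112,.134,-90)
```

```text
t 2.9 pos [ 0.6577 -0.0158  0.2465] yaw -90.29 z [-0.004  -0.0018 -1.    ] w 1.000 grip 0.0 F [-1.5825  0.7912 -1.6712]
turn [ 0.0019 -0.0009 -0.0024] shift [-0.0154  0.0074  0.3749] horiz rows 0.12294428012899476
```

>>> step_arm:
  deltas:
    - [0,0,0,0,0,0,1]
    - [0,0,0,0,0,0.06,1]
    - [0,0,0,0,0,0.06,1]
    - [0,0,0,0,0,0.06,1]
    - [0,0,0,0,0,0.06,1]
    - [0,0,0,0,0,0.05,1]
    - [0,0,0,0,0,0.04,1]
    - [0,0,0,0,0,0.03,1]

```text
t: 3.58
position: [0.6548, -0.0101, 0.1407]
eef_rot: [2.222, -2.22, -0.001]
contact_force: [0.2, -0.7, -0.1]
width: 1.002
grip_force: 0.0
```

>>> step_arm:
  deltas:
    - [0,0,0,0,0,0.023,1]
    - [0,0,0,0,0,0,1]
    - [0,0,0,0,0,0,1]
    - [0,0,0,0,0,0,-1]
    - [0,0,0,0,0,0,-1]
    - [0,0,0,0,0,0,-1]
    - [0,0,0,0,0,0,-1]
    - [0,0,0,0,0,0,-1]

```text
t: 4.25
position: [0.6559, -0.0111, 0.1349]
eef_rot: [-2.221, 2.222, -0.0]
contact_force: [-0.5, -0.3, 0.2]
width: 0.297
grip_force: 0.0
```

>>> step_arm:
  deltas:
    - [0,0,0,0,0,0,-1]
    - [0,0,0,0,0,0,-1]
    - [0,0,0,0,0,0,-1]
    - [0,0,0,0,0,0,-1]
    - [0,0,0,0,0,0,-1]
    - [0,0,0,0,0,0,-1]
    - [0,0,0,0,0,0,-1]
    - [0,0,0,0,0,0,-1]

```text
t: 4.92
position: [0.6558, -0.0111, 0.1347]
eef_rot: [2.221, -2.222, 0.0]
contact_force: [0.5, 0.2, 0.7]
width: 0.004
grip_force: 0.0
```

Run:
```python
from station import *
from h import *
st=read_state(); pose(st)
c=read_camera("side"); cv2.imwrite("pics/c.png",cv2.resize(c["image"][150:310,290:440],None,fx=3.7,fy=3.7,interpolation=cv2.INTER_CUBIC)[:,:,::-1])
```

```text
t 4.9 pos [ 0.6558 -0.0111  0.1347] yaw -90.01 z [ 0. -0. -1.] w 0.004 grip 0.0 F [0.5376 0.1925 0.6634]
```

View pics/c.png

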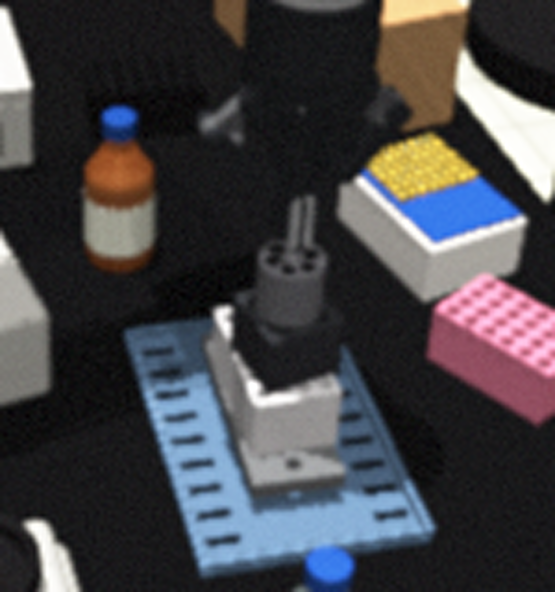

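The picture shows the shut fingers (crop 298,240) ending at the back of the insert's rim, not around it: no grasp. Checking by projection.

Run:
```python
from station import *
from h import *
c=read_camera("side"); t=read_camera("top"); st=read_state()
print("tip proj",proj(c,st["position"]),proj(c,[.6555,-.0112,.157]),"seen insert",(368.9,219.7),"ray",ray(c,(368.9,219.7),.157))
cv2.imwrite("pics/d.png",np.hstack([cv2.resize(t["image"][140:240,260:380],None,fx=3.3,fy=3.3,interpolation=cv2.INTER_CUBIC),cv2.resize(c["image"][180:280,310:430],None,fx=3.3,fy=3.3,interpolation=cv2.INTER_CUBIC)])[:,:,::-1])
# bottom of the other rack: check a known thing: plate holes from side
```

```text
tip proj [[367.6421 226.7722]] [[368.2184 219.0856]] seen insert (368.9, 219.7) ray [[ 0.6562 -0.0137]]
```

View pics/d.png

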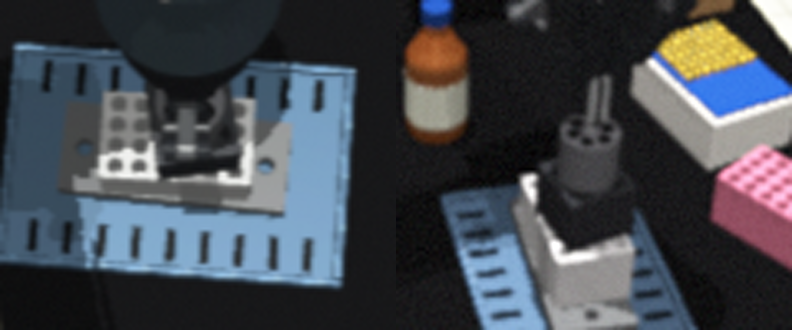

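Run:
```python
from h import *
from station import *
c=read_camera("side")
p=np.array([.1955,.5135,.196]); a=np.deg2rad(-20.85-90); u=np.array([np.cos(a),np.sin(a),0])
im=cv2.resize(cv2.imread("pics/side0.png")[60:140,100:200],None,fx=5,fy=5,interpolation=cv2.INTER_CUBIC)
im=cv2.convertScaleAbs(im,alpha=1.6,beta=15)
for q,col in ((p,(0,0,255)),(p+[0,0,.019],(0,255,0)),(p+u*.0425+[0,0,.013],(255,255,0)),(p-u*.0425+[0,0,.013],(255,0,255)),(p+[0,0,.073],(0,255,255))):
    x=proj(c,q)[0]; cv2.circle(im,tuple(((x-[100,60])*5).astype(int)),4,col,-1); print(x)
im2=cv2.resize(c["image"][190:250,330:410,::-1],None,fx=5,fy=5,interpolation=cv2.INTER_CUBIC); im2=cv2.convertScaleAbs(im2,alpha=1.6,beta=15)
p=read_state()["position"]
for q,col in ((p,(0,0,255)),(p+[0,0,.019],(0,255,0)),(p+[0,0,.073],(0,255,255))):
    x=proj(c,q)[0]; cv2.circle(im2,tuple(((x-[330,190])*5).astype(int)),3,col,-1)
o=np.zeros((400,800+100,3),np.uint8); o[:400,:500]=im; o[:300,500:900]=im2
cv2.imwrite("pics/e.png",o[:,:800+0])
```

```text
[157.6688 126.0051]
[156.1    119.8229]
[150.6266 128.4021]
[162.2707 115.5062]
[151.4716 101.583 ]
```

View pics/e.png

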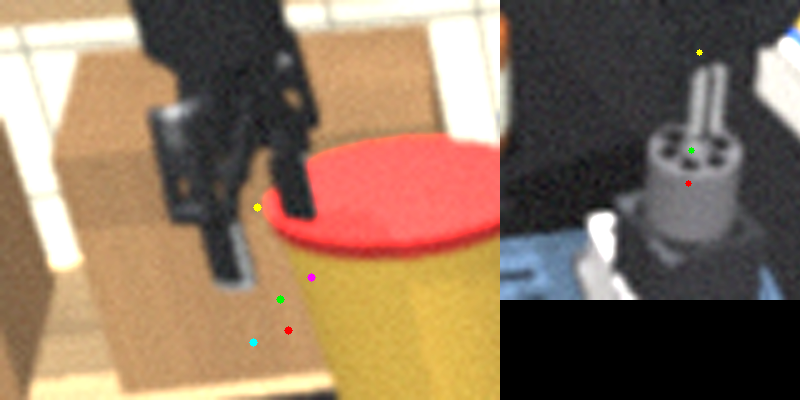

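Left crop: open fingertips at the start are seen about 12 px (≈35 mm) above where the reported TCP puts them; right crop: shut fingers end on top of the insert. I'll lift and measure the true tip against the dark background, shut and open.

>>> step_arm:
  deltas:
    - [0,0,0,0,0,-0.05,-1]
    - [0,0,0,0,0,-0.1,-1]
    - [0,0,0,0,0,-0.1,-1]
    - [0,0,0,0,0,-0.05,-1]
    - [0,0,0,0,0,-0.03,-1]
    - [0,0,0,0,0,0,-1]
    - [0,0,0,0,0,0,-1]
    - [0,0,0,0,0,0,-1]

```text
t: 5.78
position: [0.655, -0.0109, 0.2316]
eef_rot: [2.22, -2.22, -0.004]
contact_force: [0.4, -0.0, -0.0]
width: 0.002
grip_force: 0.0
```

Run:
```python
from h import *
from station import *
c=read_camera("side");t=read_camera("top"); st=read_state(); pose(st); p=st["position"]
outs=[]
for cam,(x0,y0) in ((c,(330,160)),(t,(280,130))):
    im=cv2.resize(cam["image"][y0:y0+70,x0:x0+80,::-1],None,fx=5,fy=5,interpolation=cv2.INTER_CUBIC); im=cv2.convertScaleAbs(im,alpha=1.8,beta=15)
    for q,col in ((p,(0,0,255)),(p+[0,0,.036],(0,255,0)),(p+[0,0,.073],(0,255,255))):
        x=proj(cam,q)[0]; print(x); cv2.circle(im,tuple(((x-[x0,y0])*5).astype(int)),3,col,-1)
    outs.append(im)
cv2.imwrite("pics/f.png",np.hstack(outs))
```

```text
t 5.9 pos [ 0.6551 -0.0111  0.2318] yaw -90.01 z [-0.0032 -0.0003 -1.    ] w -0.002 grip 0.0 F [-0.0801 -1.444   0.3923]
[370.4306 191.4134]
[371.676  177.0868]
[373.0223 161.5998]
[316.8945 159.0317]
[316.8918 152.9986]
[316.8888 146.3084]
```

View pics/f.png

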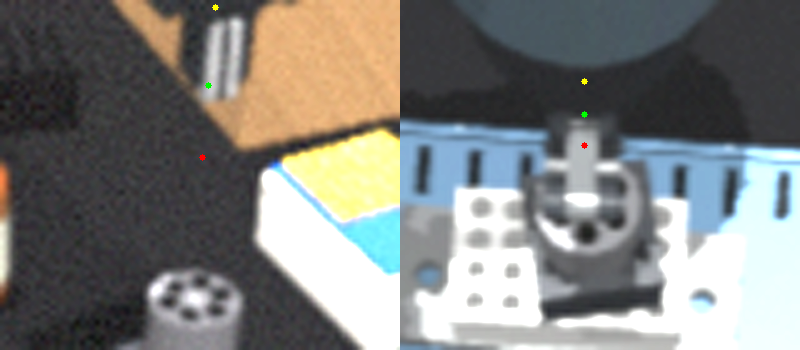

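```bash
cat >> h.py <<'E'
def tri(c1,p1,c2,p2):
    P=[np.diag([1,1,1])@c["mtx"]@np.diag([1,-1,-1])@np.linalg.inv(c["extrinsics"])[:3] for c in (c1,c2)]
    X=cv2.triangulatePoints(P[0],P[1],np.array(p1,float).reshape(2,1),np.array(p2,float).reshape(2,1)).ravel(); X=X[:3]/X[3]
    return X,proj(c1,X)[0]-p1,proj(c2,X)[0]-p2
E
python3 - <<'E'
from h import *
from station import *
c=read_camera("side");t=read_camera("top")
print(tri(c,(374,179.4),t,(316.5,170.5)))
print("insert top",tri(c,(368.9,219.7),t,(317.0,170.3)))
E
```

```text
(array([ 0.6389, -0.0139,  0.2613]), array([-9.3784,  2.1052]), array([ 1.8233, -7.4313]))
insert top (array([ 0.6563, -0.0114,  0.1549]), array([-0.4051,  0.1045]), array([ 0.0629, -0.3108]))
```

Side view: shut tips end at about (374,179), i.e. ~36 mm above the reported TCP; the insert top triangulates consistently at z≈0.155, so the cameras agree. I'll treat the reported TCP as ~36 mm below the real tips and test with a lower grasp; the width will tell what was gripped.

>>> step_arm:
  deltas:
    - [0,0,0,0,0,0,1]
    - [0,0,0,0,0,0,1]
    - [0,0,0,0,0,0,1]
    - [0,0,0,0,0,0,1]
    - [0,0,0,0,0,0,1]
    - [0,0,0,0,0,0.06,1]
    - [0,0,0,0,0,0.08,1]
    - [0,0,0,0,0,0.08,1]

```text
t: 6.65
position: [0.6562, -0.011, 0.1676]
eef_rot: [-2.22, 2.22, -0.002]
contact_force: [1.1, 0.6, -0.3]
width: 1.002
grip_force: 0.0
```

>>> step_arm:
  deltas:
    - [0,0,0,0,0,0.05,1]
    - [0,0,0,0,0,0.04,1]
    - [0,0,0,0,0,0.03,1]
    - [0,0,0,0,0,0.03,1]
    - [0,0,0,0,0,0.03,1]
    - [0,0,0,0,0,0.03,1]
    - [0,0,0,0,0,0,1]
    - [0,0,0,0,0,0,1]

```text
t: 7.32
position: [0.6556, -0.0112, 0.1043]
eef_rot: [2.221, -2.221, -0.0]
contact_force: [0.5, 0.3, 1.0]
width: 1.002
grip_force: 0.0
```

Run:
```python
from h import *
from station import *
c=read_camera("side");t=read_camera("top"); st=read_state(); pose(st); p=st["position"]
outs=[]
for cam,(x0,y0) in ((c,(330,180)),(t,(280,140))):
    im=cv2.resize(cam["image"][y0:y0+70,x0:x0+80,::-1],None,fx=5,fy=5,interpolation=cv2.INTER_CUBIC); im=cv2.convertScaleAbs(im,alpha=1.4,beta=25)
    for q,col in ((p,(0,0,255)),(p+[0,0,.036],(0,255,0)),):
        x=proj(cam,q)[0]; cv2.circle(im,tuple(((x-[x0,y0])*5).astype(int)),3,col,-1)
    outs.append(im)
cv2.imwrite("pics/g.png",np.hstack(outs))
```

```text
t 7.4 pos [ 0.6563 -0.0111  0.1055] yaw -90.00 z [ 0.0013 -0.0001 -1.    ] w 0.998 grip 0.0 F [ 0.7832 -0.6801 -0.0305]
```

View pics/g.png

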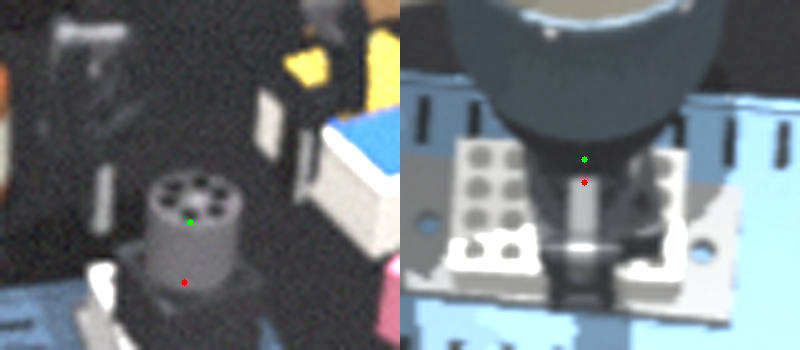

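Fingers open straddle the insert (tips at about (350,227) and (391,220) in the side image), consistent with the ~35 mm offset. A little lower, then close.

>>> step_arm:
  deltas:
    - [0,0,0,0,0,0.013,1]
    - [0,0,0,0,0,0.013,1]
    - [0,0,0,0,0,0,1]
    - [0,0,0,0,0,0,-1]
    - [0,0,0,0,0,0,-1]
    - [0,0,0,0,0,0,-1]
    - [0,0,0,0,0,0,-1]
    - [0,0,0,0,0,0,-1]
  squeeze: 30

```text
t: 8.08
position: [0.6561, -0.0111, 0.0973]
eef_rot: [-2.221, 2.221, -0.001]
contact_force: [0.4, -1.0, 1.8]
width: 0.478
grip_force: 30.6
```

>>> step_arm:
  deltas:
    - [0,0,0,0,0,0,-1]
    - [0,0,0,0,0,0,-1]
    - [0,0,0,0,0,0,-1]
    - [0,0,0,0,0,0,-1]
    - [0,0,0,0,0,0,-1]
    - [0,0,0,0,0,0,-1]
    - [0,0,0,0,0,0,-1]
    - [0,0,0,0,0,0,-1]

```text
t: 8.75
position: [0.6561, -0.0111, 0.0973]
eef_rot: [-2.221, 2.221, -0.001]
contact_force: [0.3, 0.5, 4.0]
width: 0.48
grip_force: 30.7
```

>>> step_arm:
  deltas:
    - [0,0,0,0,0,-0.02,-1]
    - [0,0,0,0,0,-0.05,-1]
    - [0,0,0,0,0,-0.06,-1]
    - [0,0,0,0,0,-0.05,-1]
    - [0,0,0,0,0,-0.02,-1]
    - [0,0,0,0.03,0.048,0,-1]
    - [0,0,0,0.063,0.1,0,-1]
    - [0,0,0,0.07,0.11,0,-1]

```text
t: 9.42
position: [0.5773, -0.0597, 0.1549]
eef_rot: [2.221, -2.219, -0.003]
contact_force: [-0.1, -1.4, 0.0]
width: 0.48
grip_force: 30.5
```

>>> step_arm:
  deltas:
    - [0,0,0,0.07,0.11,0,-1]
    - [0,0,0,0.07,0.11,0,-1]
    - [0,0,0,0.07,0.11,0,-1]
    - [0,0,0,0.06,0.095,0,-1]
    - [0,0,0,0.05,0.077,0,-1]
    - [0,0,0,0,0,0,-1]
    - [0,0,0,0,0,0,-1]
    - [0,0,0,0,0,0,-1]

```text
t: 10.08
position: [0.4276, -0.1558, 0.1566]
eef_rot: [2.221, -2.222, -0.001]
contact_force: [-0.1, -0.2, -0.3]
width: 0.478
grip_force: 30.6
```

Run:
```python
from h import *
from station import *
t=read_camera("top"); st=read_state(); pose(st); go(st,.4282,-.156,.0973-.024,-90)
# pile: cold block top etc.
im=cv2.resize(t["image"][140:240,260:380,::-1],None,fx=6,fy=6,interpolation=cv2.INTER_CUBIC)
cv2.imwrite("pics/h.png",im)
```

```text
t 10.1 pos [ 0.428  -0.1556  0.1565] yaw -90.00 z [-0.0006  0.0003 -1.    ] w 0.478 grip 30.6 F [ 0.6325 -0.1207 -1.347 ]
turn [ 0.0003  0.0002 -0.    ] shift [ 0.0014 -0.0007  0.2773] horiz rows 0.010955936635098156
```

View pics/h.png

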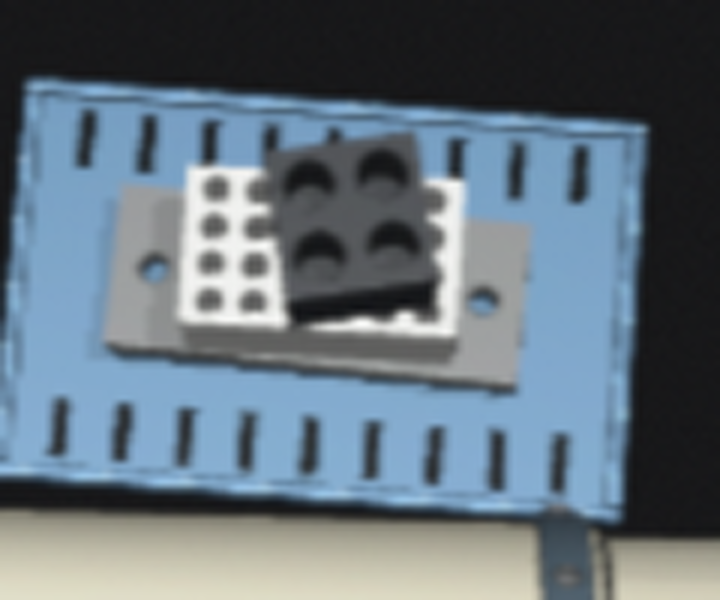

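Without the insert: cold block top corners at crop (267,152),(417,133),(436,276),(286,301); tube block top (190,167),(467,180),(457,335),(178,320). Lowering the insert into the cup.

>>> step_arm:
  deltas:
    - [0,0,0,0,0,0.05,-1]
    - [0,0,0,0,0,0.06,-1]
    - [0,0,0,0,0,0.05,-1]
    - [0,0,0,0,0,0.04,-1]
    - [0,0,0,0,0,0.025,-1]
    - [0,0,0,0,0,0.02,-1]
    - [0,0,0,0,0,0.01,-1]
    - [0,0,0,0,0,0,-1]

```text
t: 10.8
position: [0.4278, -0.1558, 0.08]
eef_rot: [2.221, -2.221, -0.001]
contact_force: [0.7, 0.2, -0.3]
width: 0.483
grip_force: 30.6
```

>>> step_arm:
  deltas:
    - [0,0,0,0,0,0.008,-1]
    - [0,0,0,0,0,0.006,-1]
    - [0,0,0,0,0,0.004,-1]
    - [0,0,0,0,0,0.002,-1]
    - [0,0,0,0,0,0.002,-1]
    - [0,0,0,0,0,0,-1]
    - [0,0,0,0,0,0,-1]
    - [0,0,0,0,0,0,-1]

```text
t: 11.47
position: [0.4278, -0.156, 0.0739]
eef_rot: [-2.221, 2.222, -0.0]
contact_force: [0.6, 0.1, 0.0]
width: 0.478
grip_force: 30.6
```

Run:
```python
from h import *
from station import *
pose(read_state())
t=read_camera("top")
f=lambda q:(np.array(q,float)+.5)/6-.5+[260,140]
def rep(n,q,z):
    p=ray(t,f(q),z)*1000; r=cv2.minAreaRect(p.astype(np.float32)); e=p[1]-p[0]+p[2]-p[3]
    print(n,p.mean(0),r[1:],"TL->TR dir",np.rad2deg(np.arctan2(e[1],e[0])))
rep("cold",[(267,152),(417,133),(436,276),(286,301)],.119)
rep("tube",[(190,167),(467,180),(457,335),(178,320)],.077)
```

```text
t 11.5 pos [ 0.4278 -0.156   0.0739] yaw -90.01 z [ 0.0003 -0.0001 -1.    ] w 0.478 grip 30.6 F [0.5643 0.1018 0.0158]
cold [655.0453 -13.6158] ((52.079166412353516, 50.98217010498047), 8.488480567932129) TL->TR dir -80.16404996470418
tube [653.6383  -3.7954] ((97.75146484375, 55.61027908325195), 88.10201263427734) TL->TR dir -91.70589360414374
```

>>> step_arm:
  deltas:
    - [0,0,0,0,0,0.002,-1]
    - [0,0,0,0,0,0.002,-1]
    - [0,0,0,0,0,0,-1]
    - [0,0,0,0,0,0,1]
    - [0,0,0,0,0,0,1]
    - [0,0,0,0,0,0,1]
    - [0,0,0,0,0,0,1]
    - [0,0,0,0,0,0,1]

```text
t: 12.18
position: [0.4277, -0.156, 0.0725]
eef_rot: [2.221, -2.222, -0.0]
contact_force: [0.0, -0.7, -0.1]
width: 0.999
grip_force: 0.0
```

>>> step_arm:
  deltas:
    - [0,0,0,0,0,-0.01,1]
    - [0,0,0,0,0,-0.03,1]
    - [0,0,0,0,0,-0.06,1]
    - [0,0,0,0,0,-0.06,1]
    - [0,0,-0.0375,0,0,-0.03,1]
    - [0,0,-0.0375,0,0,0,1]
    - [0,0,0,-0.02,-0.047,0,1]
    - [0,0,0,-0.04,-0.094,0,1]

```text
t: 12.85
position: [0.4662, -0.132, 0.1309]
eef_rot: [-2.385, 2.044, -0.002]
contact_force: [0.1, -0.7, 0.9]
width: 0.997
grip_force: 0.0
```

>>> step_arm:
  deltas:
    - [0,0,0,-0.05,-0.117,0,1]
    - [0,0,0,-0.05,-0.117,0,1]
    - [0,0,0,-0.05,-0.117,0,1]
    - [0,0,0,-0.05,-0.117,0,1]
    - [0,0,0,-0.05,-0.117,0,1]
    - [0,0,0,-0.04,-0.096,0,1]
    - [0,0,0,0,0,0,1]
    - [0,0,0,0,0,0,1]

```text
t: 13.52
position: [0.6559, -0.0121, 0.128]
eef_rot: [2.388, -2.039, -0.002]
contact_force: [-0.6, -0.3, 0.7]
width: 0.998
grip_force: 0.0
```

Run:
```python
from h import *
from station import *
st=read_state(); pose(st); go(st,.655,-.0136,.055,-81)
t=read_camera("top")
im=cv2.resize(t["image"][260:325,345:425,::-1],None,fx=5,fy=5,interpolation=cv2.INTER_CUBIC)
s=read_camera("side"); im2=cv2.resize(s["image"][260:325,245:325,::-1],None,fx=5,fy=5,interpolation=cv2.INTER_CUBIC)
cv2.imwrite("pics/i.png",np.hstack([im,im2]))
```

```text
t 13.5 pos [ 0.6559 -0.0121  0.128 ] yaw -81.00 z [-0.002  -0.0004 -1.    ] w 0.998 grip 0.0 F [-0.6241 -0.3304  0.687 ]
turn [ 0.001 -0.     0.   ] shift [0.0044 0.0038 0.2434] horiz rows 0.04157899106481193
```

View pics/i.png

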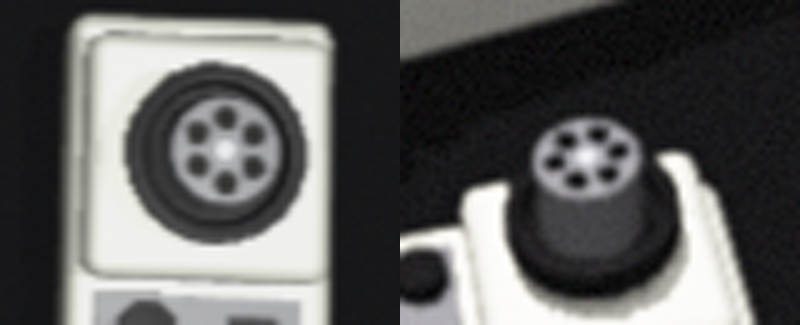

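Insert stands upright, inside the cup. Next the cold block.

>>> step_arm:
  deltas:
    - [0,0,0,0.004,0.003,0.04,1]
    - [0,0,0,0,0,0.05,1]
    - [0,0,0,0,0,0.05,1]
    - [0,0,0,0,0,0.04,1]
    - [0,0,0,0,0,0.03,1]
    - [0,0,0,0,0,0.02,1]
    - [0,0,0,0,0,0.013,1]
    - [0,0,0,0,0,0,1]
  squeeze: 50

```text
t: 14.28
position: [0.6538, -0.0153, 0.0564]
eef_rot: [2.388, -2.041, -0.001]
contact_force: [0.6, -0.3, -0.2]
width: 0.997
grip_force: 0.0
```

>>> step_arm:
  deltas:
    - [0,0,0,0,0,0,1]
    - [0,0,0,0,0,0,-1]
    - [0,0,0,0,0,0,-1]
    - [0,0,0,0,0,0,-1]
    - [0,0,0,0,0,0,-1]
    - [0,0,0,0,0,0,-1]
    - [0,0,0,0,0,0,-1]
    - [0,0,0,0,0,0,-1]

```text
t: 14.95
position: [0.6549, -0.015, 0.0576]
eef_rot: [-2.388, 2.04, -0.002]
contact_force: [1.5, 0.3, 5.3]
width: 0.6
grip_force: 53.2
```

Run:
```python
from h import *
from station import *
st=read_state(); pose(st); go(st,.5348,-.4063,.16,-83.5)
```

```text
t 14.9 pos [ 0.6549 -0.015   0.0576] yaw -81.00 z [ 0.0018 -0.0001 -1.    ] w 0.600 grip 53.2 F [1.5037 0.2636 5.3069]
turn [-0.0008 -0.0001  0.0209] shift [ 1.2506  0.5455 -0.3415] horiz rows 9.815966620507544
```

>>> step_arm:
  deltas:
    - [0,0,0,0,0,-0.02,-1]
    - [0,0,0,0,0,-0.05,-1]
    - [0,0,0,0,0,-0.07,-1]
    - [0,0,0,0,0,-0.08,-1]
    - [0,0,0,0,0,-0.07,-1]
    - [0,0,0,0,0,-0.05,-1]
    - [0,0,0.0209,0,0,-0.03,-1]
    - [0,0,0,0.05,0.022,-0.005,-1]

```text
t: 15.62
position: [0.65, -0.0287, 0.1701]
eef_rot: [-2.343, 2.091, -0.0]
contact_force: [-0.2, -0.3, -2.4]
width: 0.6
grip_force: 52.8
```

>>> step_arm:
  deltas:
    - [0,0,0,0.09,0.039,0,-1]
    - [0,0,0,0.1,0.0435,0,-1]
    - [0,0,0,0.11,0.048,0,-1]
    - [0,0,0,0.11,0.048,0,-1]
    - [0,0,0,0.11,0.048,0,-1]
    - [0,0,0,0.11,0.048,0,-1]
    - [0,0,0,0.11,0.048,0,-1]
    - [0,0,0,0.11,0.048,0,-1]

```text
t: 16.28
position: [0.5656, -0.2979, 0.1678]
eef_rot: [2.343, -2.092, -0.005]
contact_force: [1.3, 0.3, -2.7]
width: 0.603
grip_force: 52.7
```

>>> step_arm:
  deltas:
    - [0,0,0,0.11,0.048,0,-1]
    - [0,0,0,0.11,0.048,0,-1]
    - [0,0,0,0.08,0.034,0,-1]
    - [0,0,0,0.055,0.0225,0,-1]
    - [0,0,0,0,0,0,-1]
    - [0,0,0,0,0,0,-1]
    - [0,0,0,0,0,0,-1]
    - [0,0,0,0,0,0,-1]

```text
t: 16.95
position: [0.5342, -0.4066, 0.1687]
eef_rot: [-2.344, 2.091, 0.002]
contact_force: [-0.1, 0.2, -2.1]
width: 0.599
grip_force: 52.7
```

```bash
cat > tube.py <<'E'
from h import *
from station import *
t=read_camera("top"); big=cv2.resize(t["image"],None,fx=4,fy=4,interpolation=cv2.INTER_CUBIC)
x0,y0,x1,y1=[4*v for v in (270,150,360,215)]
def fit(m,z,n):
    m=cv2.morphologyEx(m,cv2.MORPH_CLOSE,np.ones((25,25),np.uint8)); cs,_=cv2.findContours(m,cv2.RETR_EXTERNAL,cv2.CHAIN_APPROX_NONE)
    ct=max(cs,key=cv2.contourArea).reshape(-1,2)+[x0,y0]; print(n,*rect(t,(ct+.5)/4-.5,z))
r=big[y0:y1,x0:x1]; g=cv2.cvtColor(r,cv2.COLOR_RGB2GRAY); s=cv2.cvtColor(r,cv2.COLOR_RGB2HSV)[:,:,1]
fit((g>205).astype(np.uint8)*255,.077,"tube top")
E
python3 - <<'E'
import tube
from h import *
from station import *
st=read_state(); pose(st); go(st,.5348,-.4077,.0166,-83.5)
E
```

```text
tube top [653.9051  -3.1471] [96.4464 55.5061] 87.95134735107422
t 17.0 pos [ 0.5344 -0.4066  0.1689] yaw -83.45 z [-0.0005  0.0006 -1.    ] w 0.599 grip 52.7 F [-0.5519 -0.2982 -1.6186]
turn [0.0002 0.0003 0.0004] shift [ 0.0039 -0.0008  0.5078] horiz rows 0.028674138130856668
```

>>> step_arm:
  deltas:
    - [0,0,0,0.003,0,0.06,-1]
    - [0,0,0,0,0,0.09,-1]
    - [0,0,0,0,0,0.1,-1]
    - [0,0,0,0,0,0.08,-1]
    - [0,0,0,0,0,0.06,-1]
    - [0,0,0,0,0,0.04,-1]
    - [0,0,0,0,0,0.02,-1]
    - [0,0,0,0,0,0.01,-1]

```text
t: 17.67
position: [0.5342, -0.4075, 0.0303]
eef_rot: [2.344, -2.091, -0.002]
contact_force: [-0.2, -0.4, -3.0]
width: 0.602
grip_force: 52.7
```

>>> step_arm:
  deltas:
    - [0,0,0,0,0,0.01,-1]
    - [0,0,0,0,0,0.01,-1]
    - [0,0,0,0,0,0.008,-1]
    - [0,0,0,0,0,0.007,-1]
    - [0,0,0,0,0,0.005,-1]
    - [0,0,0,0,0,0.004,-1]
    - [0,0,0,0,0,0,-1]
    - [0,0,0,0,0,0,-1]

```text
t: 18.33
position: [0.5343, -0.4085, 0.0181]
eef_rot: [2.343, -2.092, 0.0]
contact_force: [0.3, 0.4, -1.9]
width: 0.6
grip_force: 52.7
```

>>> step_arm:
  deltas:
    - [0,0,0,0,0,0.003,-1]
    - [0,0,0,0,0,0.002,-1]
    - [0,0,0,0,0,0.001,-1]
    - [0,0,0,0,0,0,-1]
    - [0,0,0,0,0,0,1]
    - [0,0,0,0,0,0,1]
    - [0,0,0,0,0,0,1]
    - [0,0,0,0,0,0,1]

```text
t: 19.0
position: [0.5345, -0.4086, 0.0164]
eef_rot: [-2.343, 2.092, -0.001]
contact_force: [-0.7, -0.2, 0.2]
width: 0.999
grip_force: 0.0
```

>>> step_arm:
  deltas:
    - [0,0,0,0,0,0,1]
    - [0,0,0,0,0,-0.02,1]
    - [0,0,0,0,0,-0.06,1]
    - [0,0,0,0,0,-0.1,1]
    - [0,0,0,0,0,-0.11,1]
    - [0,0,0.0354,0,0,-0.09,1]
    - [0,0,0.0354,0,0,-0.06,1]
    - [0,0,0,-0.04,-0.01,0,1]

```text
t: 19.67
position: [0.5391, -0.3997, 0.1543]
eef_rot: [-2.175, 2.265, -0.015]
contact_force: [-0.2, -0.4, 0.3]
width: 1.001
grip_force: 0.0
```

>>> step_arm:
  deltas:
    - [0,0,0,-0.085,-0.022,0,1]
    - [0,0,0,-0.12,-0.031,0,1]
    - [0,0,0,-0.12,-0.031,0,1]
    - [0,0,0,-0.12,-0.031,0,1]
    - [0,0,0,-0.12,-0.031,0,1]
    - [0,0,0,-0.12,-0.031,0,1]
    - [0,0,0,-0.12,-0.031,0,1]
    - [0,0,0,-0.12,-0.031,0,1]

```text
t: 20.33
position: [0.6193, -0.1197, 0.1485]
eef_rot: [-2.183, 2.259, -0.0]
contact_force: [0.9, -0.6, -0.2]
width: 1.002
grip_force: 0.0
```

>>> step_arm:
  deltas:
    - [0,0,0,-0.12,-0.031,0,1]
    - [0,0,0,-0.12,-0.031,0,1]
    - [0,0,0,-0.1,-0.026,0,1]
    - [0,0,0,-0.058,-0.0135,0,1]
    - [0,0,0,0,0,0,1]
    - [0,0,0,0,0,0,1]
    - [0,0,0,0,0,0,1]
    - [0,0,0,0,0,0,1]

```text
t: 21.0
position: [0.6536, -0.0048, 0.1484]
eef_rot: [2.181, -2.261, 0.0]
contact_force: [-1.0, -1.1, -1.1]
width: 1.001
grip_force: 0.0
```

Run:
```python
from h import *
from station import *
st=read_state(); pose(st); go(st,.6537,-.0035,.015,-92)
t=read_camera("top");s=read_camera("side")
im=cv2.resize(t["image"][205:285,460:540,::-1],None,fx=5,fy=5,interpolation=cv2.INTER_CUBIC)
im2=cv2.resize(s["image"][370:450,340:420,::-1],None,fx=5,fy=5,interpolation=cv2.INTER_CUBIC)
cv2.imwrite("pics/j.png",cv2.convertScaleAbs(np.hstack([im,im2]),alpha=1.5))
```

```text
t 21.0 pos [ 0.6536 -0.0048  0.1484] yaw -92.09 z [ 0.0001 -0.0002 -1.    ] w 1.001 grip 0.0 F [-0.9829 -1.0604 -1.1198]
turn [-0.     -0.0001 -0.0007] shift [-0.0043 -0.0003  0.4447] horiz rows 0.03133709938800182
```

View pics/j.png

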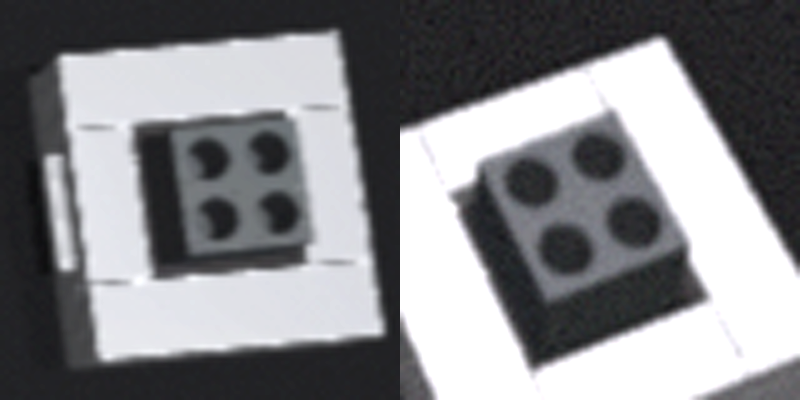

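Cold block sits inside the recess, level, its top well within the opening allowing for parallax. Next the tube block.

>>> step_arm:
  deltas:
    - [0,0,0,-0.004,0,0.06,1]
    - [0,0,0,0,0,0.08,1]
    - [0,0,0,0,0,0.08,1]
    - [0,0,0,0,0,0.07,1]
    - [0,0,0,0,0,0.06,1]
    - [0,0,0,0,0,0.05,1]
    - [0,0,0,0,0,0.03,1]
    - [0,0,0,0,0,0.02,1]
  squeeze: 80

```text
t: 21.77
position: [0.6532, -0.0032, 0.0121]
eef_rot: [2.18, -2.26, -0.001]
contact_force: [0.5, -0.5, -0.7]
width: 0.997
grip_force: 0.0
```

>>> step_arm:
  deltas:
    - [0,0,0,0,0,0.003,1]
    - [0,0,0,0,0,0,1]
    - [0,0,0,0,0,0,-1]
    - [0,0,0,0,0,0,-1]
    - [0,0,0,0,0,0,-1]
    - [0,0,0,0,0,0,-1]
    - [0,0,0,0,0,0,-1]
    - [0,0,0,0,0,0,-1]

```text
t: 22.43
position: [0.6547, -0.0021, 0.0137]
eef_rot: [-2.181, 2.259, -0.002]
contact_force: [-1.5, 0.9, 6.3]
width: 0.637
grip_force: 87.0
```

Run:
```python
from h import *
from station import *
st=read_state(); pose(st); go(st,.5119,.4140,.17,-92.9)
t=read_camera("top"); big=cv2.resize(t["image"],None,fx=4,fy=4,interpolation=cv2.INTER_CUBIC)
```

```text
t 22.4 pos [ 0.6547 -0.0021  0.0137] yaw -91.99 z [ 0.0022  0.0001 -1.    ] w 0.637 grip 87.0 F [-1.4713  0.9234  6.2899]
turn [-0.001   0.0001  0.0076] shift [-1.3612  0.5454 -0.5209] horiz rows 10.549858957423872
```

>>> step_arm:
  deltas:
    - [0,0,0,0,0,-0.02,-1]
    - [0,0,0,0,0,-0.05,-1]
    - [0,0,0,0,0,-0.08,-1]
    - [0,0,0,0,0,-0.09,-1]
    - [0,0,0,0,0,-0.09,-1]
    - [0,0,0,0,0,-0.09,-1]
    - [0,0,0.0076,0,0,-0.07,-1]
    - [0,0,0,-0.04,0.016,-0.03,-1]

```text
t: 23.15
position: [0.6508, 0.0082, 0.1713]
eef_rot: [-2.159, 2.279, -0.005]
contact_force: [-0.2, -0.1, -4.0]
width: 0.638
grip_force: 86.0
```

>>> step_arm:
  deltas:
    - [0,0,0,-0.085,0.034,0,-1]
    - [0,0,0,-0.12,0.048,0,-1]
    - [0,0,0,-0.12,0.048,0,-1]
    - [0,0,0,-0.12,0.048,0,-1]
    - [0,0,0,-0.12,0.048,0,-1]
    - [0,0,0,-0.12,0.048,0,-1]
    - [0,0,0,-0.12,0.048,0,-1]
    - [0,0,0,-0.12,0.048,0,-1]

```text
t: 23.82
position: [0.5508, 0.2944, 0.167]
eef_rot: [2.162, -2.275, -0.002]
contact_force: [1.3, -0.7, -4.4]
width: 0.637
grip_force: 85.8
```

>>> step_arm:
  deltas:
    - [0,0,0,-0.12,0.048,0,-1]
    - [0,0,0,-0.12,0.048,0,-1]
    - [0,0,0,-0.1,0.04,0,-1]
    - [0,0,0,-0.06,0.023,0,-1]
    - [0,0,0,0,0,0,-1]
    - [0,0,0,0,0,0,-1]
    - [0,0,0,0,0,0,-1]
    - [0,0,0,0,0,0,-1]

```text
t: 24.48
position: [0.5115, 0.414, 0.1678]
eef_rot: [2.162, -2.278, 0.0]
contact_force: [0.1, -0.1, -3.7]
width: 0.641
grip_force: 85.7
```

```bash
cat > plate.py <<'E'
from h import *
from station import *
t=read_camera("top"); big=cv2.resize(t["image"],None,fx=4,fy=4,interpolation=cv2.INTER_CUBIC)
x0,y0,x1,y1=[4*v for v in (268,155,358,215)]
r=big[y0:y1,x0:x1]; hsv=cv2.cvtColor(r,cv2.COLOR_RGB2HSV); s=hsv[:,:,1]; v=hsv[:,:,2]
m=((s<45)&(v>90)).astype(np.uint8)*255
cs,_=cv2.findContours(m,cv2.RETR_CCOMP,cv2.CHAIN_APPROX_NONE)
cs=sorted(cs,key=cv2.contourArea,reverse=True)
print("plate",*rect(t,(cs[0].reshape(-1,2)+[x0,y0]+.5)/4-.5,.032))
H=[]
for c in cs[1:5]:
    if 60<cv2.contourArea(c)<1200:
        q,sz,a=cv2.minAreaRect(c); p=ray(t,(np.array(q)+[x0,y0]+.5)/4-.5,.032)[0]*1000; H.append(p); print("hole",p,cv2.contourArea(c),sz)
if len(H)==2: d=H[0]-H[1]; print("mid",(H[0]+H[1])/2,np.hypot(*d),np.rad2deg(np.arctan2(d[1],d[0]))%180)
print("dark v", np.percentile(v,[1,10,50,90]))
E
python3 - <<'E'
import plate
from h import *
from station import *
st=read_state(); pose(st); go(st,.5119,.4152,.066-.0183,-92.9)
E
```

```text
plate [651.967   -1.5471] [149.6182  61.2748] 85.33160400390625
hole [647.2575 -61.5029] 271.5 (18.384775161743164, 19.091880798339844)
hole [656.9029  57.9337] 265.5 (17.677669525146484, 18.384777069091797)
mid [652.0802  -1.7846] 119.8254358495656 85.38298147706256
dark v [ 25. 106. 163. 205.]
t 24.5 pos [0.5117 0.414  0.1681] yaw -93.00 z [-0.0005 -0.0005 -1.    ] w 0.642 grip 85.7 F [ 0.2181  0.4357 -3.5629]
turn [ 0.0002 -0.0002 -0.0008] shift [-0.0041 -0.0006  0.4013] horiz rows 0.030032677293904506
```

>>> step_arm:
  deltas:
    - [0,0,0,-0.004,0,0.04,-1]
    - [0,0,0,0,0,0.07,-1]
    - [0,0,0,0,0,0.07,-1]
    - [0,0,0,0,0,0.06,-1]
    - [0,0,0,0,0,0.05,-1]
    - [0,0,0,0,0,0.03,-1]
    - [0,0,0,0,0,0.02,-1]
    - [0,0,0,0,0,0.01,-1]

```text
t: 25.2
position: [0.5118, 0.4156, 0.0629]
eef_rot: [2.163, -2.278, 0.0]
contact_force: [0.6, -1.4, -4.1]
width: 0.639
grip_force: 85.8
```

>>> step_arm:
  deltas:
    - [0,0,0,0,0,0.01,-1]
    - [0,0,0,0,0,0.01,-1]
    - [0,0,0,0,0,0.009,-1]
    - [0,0,0,0,0,0.007,-1]
    - [0,0,0,0,0,0.006,-1]
    - [0,0,0,0,0,0.005,-1]
    - [0,0,0,0,0,0,-1]
    - [0,0,0,0,0,0,-1]

```text
t: 25.87
position: [0.5116, 0.4162, 0.0492]
eef_rot: [-2.164, 2.277, -0.0]
contact_force: [0.2, 0.2, -4.7]
width: 0.637
grip_force: 85.8
```

>>> step_arm:
  deltas:
    - [0,0,0,0,0,0.003,-1]
    - [0,0,0,0,0,0.002,-1]
    - [0,0,0,0,0,0.001,-1]
    - [0,0,0,0,0,0,-1]
    - [0,0,0,0,0,0,1]
    - [0,0,0,0,0,0,1]
    - [0,0,0,0,0,0,1]
    - [0,0,0,0,0,0,1]

```text
t: 26.53
position: [0.512, 0.4165, 0.048]
eef_rot: [-2.163, 2.276, -0.0]
contact_force: [0.2, -0.9, 0.2]
width: 1.0
grip_force: 0.0
```

>>> step_arm:
  deltas:
    - [0,0,0,0,0,0,1]
    - [0,0,0,0,0,-0.02,1]
    - [0,0,0,0,0,-0.06,1]
    - [0,0,0,0,0,-0.1,1]
    - [0,0,0,0,0,-0.1,1]
    - [0,0,0.0137,0,0,-0.06,1]
    - [0,0,0,0.04,-0.017,-0.03,1]
    - [0,0,0,0.08,-0.034,0,1]

```text
t: 27.2
position: [0.5244, 0.3811, 0.1612]
eef_rot: [-2.131, 2.301, 0.0]
contact_force: [0.0, -0.8, -0.0]
width: 1.0
grip_force: 0.0
```

>>> step_arm:
  deltas:
    - [0,0,0,0.11,-0.047,0,1]
    - [0,0,0,0.115,-0.0495,0,1]
    - [0,0,0,0.115,-0.0495,0,1]
    - [0,0,0,0.115,-0.0495,0,1]
    - [0,0,0,0.115,-0.0495,0,1]
    - [0,0,0,0.115,-0.0495,0,1]
    - [0,0,0,0.115,-0.0495,0,1]
    - [0,0,0,0.115,-0.0495,0,1]

```text
t: 27.87
position: [0.6196, 0.0936, 0.1584]
eef_rot: [2.131, -2.308, -0.0]
contact_force: [0.2, 1.2, 0.4]
width: 0.999
grip_force: 0.0
```

>>> step_arm:
  deltas:
    - [0,0,0,0.115,-0.0495,0,1]
    - [0,0,0,0.1,-0.043,0,1]
    - [0,0,0,0.07,-0.03,0,1]
    - [0,0,0,0.03,-0.012,0,1]
    - [0,0,0,0,0,0,1]
    - [0,0,0,0,0,0,1]
    - [0,0,0,0,0,0,1]
    - [0,0,0,0,0,0,1]

```text
t: 28.53
position: [0.6521, -0.0001, 0.1585]
eef_rot: [-2.133, 2.306, 0.0]
contact_force: [-0.8, 0.3, 0.6]
width: 1.003
grip_force: 0.0
```

Run:
```python
from h import *
from station import *
st=read_state(); pose(st); go(st,.652,-.0017,-.025,-94.64)
t=read_camera("top"); big=cv2.resize(t["image"],None,fx=4,fy=4,interpolation=cv2.INTER_CUBIC)
g=cv2.cvtColor(big,cv2.COLOR_RGB2GRAY)
# tube block top in the heater (z .111): full outline of bright holed top is merged with housing; report hole centroid
x0,y0,x1,y1=[4*v for v in (85,222,142,268)]
m=(g[y0:y1,x0:x1]>205).astype(np.uint8)*255
im=cv2.resize(t["image"][210:290,70:170,::-1],None,fx=4,fy=4,interpolation=cv2.INTER_CUBIC)
s=read_camera("side"); im2=cv2.resize(s["image"][140:220,225:325,::-1],None,fx=4,fy=4,interpolation=cv2.INTER_CUBIC)
im3=cv2.resize(t["image"][240:320,185:285,::-1],None,fx=4,fy=4,interpolation=cv2.INTER_CUBIC)
cv2.imwrite("pics/k.png",np.vstack([np.hstack([im,im2])]))
# pins: bright/dark blobs at the bed -> local extrema around prediction
for px in ((204.0,285.0),(263.5,277.5)):
    a,b=int(px[0]*4),int(px[1]*4); w=g[b-22:b+22,a-22:a+22].astype(int); md=np.median(w); 
    for nm,mm in (("dark",w<md-25),("bright",w>md+25)):
        ys,xs=np.nonzero(mm); 
        if len(xs): print(px,nm,len(xs),((xs.mean()+a-22+.5)/4-.5,(ys.mean()+b-22+.5)/4-.5))
```

```text
t 28.5 pos [ 0.6521 -0.0001  0.1585] yaw -94.48 z [ 0.      0.0002 -1.    ] w 1.003 grip 0.0 F [-0.7777  0.2636  0.6259]
turn [-0.      0.0001  0.0014] shift [0.0053 0.     0.6117] horiz rows 0.03838511767657746
(263.5, 277.5) dark 84 (np.float64(258.2172619047619), np.float64(277.0684523809524))
```

View pics/k.png

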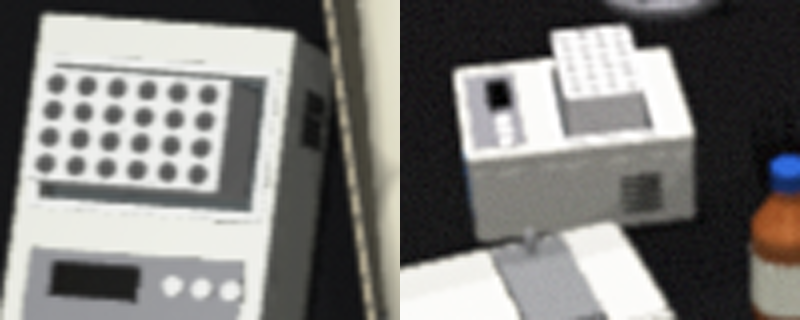

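The tube block sits in the heater's well, level, with the gap expected from parallax. Now the plate.

>>> step_arm:
  deltas:
    - [0,0,0.0014,0.005,0,0.06,1]
    - [0,0,0,0,0,0.08,1]
    - [0,0,0,0,0,0.08,1]
    - [0,0,0,0,0,0.08,1]
    - [0,0,0,0,0,0.08,1]
    - [0,0,0,0,0,0.06,1]
    - [0,0,0,0,0,0.05,1]
    - [0,0,0,0,0,0.04,1]
  squeeze: 70

```text
t: 29.3
position: [0.6514, -0.0021, -0.0022]
eef_rot: [2.128, -2.309, -0.002]
contact_force: [0.1, 0.1, 0.8]
width: 1.002
grip_force: 0.0
```

>>> step_arm:
  deltas:
    - [0,0,0,0,0,0.03,1]
    - [0,0,0,0,0,0.02,1]
    - [0,0,0,0,0,0.015,1]
    - [0,0,0,0,0,0.01,1]
    - [0,0,0,0,0,0.007,1]
    - [0,0,0,0,0,0,1]
    - [0,0,0,0,0,0,1]
    - [0,0,0,0,0,0,1]

```text
t: 29.97
position: [0.6527, -0.0029, -0.0246]
eef_rot: [-2.127, 2.311, -0.001]
contact_force: [-0.3, 1.3, 1.0]
width: 1.006
grip_force: 0.0
```

Run:
```python
from h import *
from station import *
st=read_state(); pose(st); go(st,.652,-.0017,-.025,-94.64)
t=read_camera("top"); print(proj(t,[.5118,.4150,.111]),"seen ~",(103,241.9)); print(proj(t,[.5345,-.4072,.078]),"seen ~",(460+240/5,205+185/5))
```

```text
t 30.0 pos [ 0.6527 -0.0029 -0.0246] yaw -94.74 z [ 0.001   0.0001 -1.    ] w 1.006 grip 0.0 F [-0.3188  1.2747  0.9573]
turn [-0.0005  0.0001 -0.0008] shift [-0.0037  0.0026  0.0012] horiz rows 0.032599172892802286
[[101.3143 241.8059]] seen ~ (103, 241.9)
[[508.4248 241.7581]] seen ~ (508.0, 242.0)
```

>>> step_arm:
  deltas:
    - [0,0,0,-0.003,0,0,-1]
    - [0,0,0,0,0,0,-1]
    - [0,0,0,0,0,0,-1]
    - [0,0,0,0,0,0,-1]
    - [0,0,0,0,0,0,-1]
    - [0,0,0,0,0,0,-1]
    - [0,0,0,0,0,0,-1]
    - [0,0,0,0,0,0,-1]

```text
t: 30.68
position: [0.6529, -0.0019, -0.0245]
eef_rot: [-2.127, 2.31, -0.001]
contact_force: [-0.3, 0.2, 5.9]
width: 0.69
grip_force: 76.1
```

Run:
```python
import plate
from h import *
from station import *
st=read_state(); pose(st); go(st,.4392,.1495,.12,-81.65)
# pins: print grey patches around each pin for sub-pixel location
t=plate.t; g=cv2.cvtColor(t["image"],cv2.COLOR_RGB2GRAY)
for a,b in ((204,285),(263,277)):
    print(a-5,b-5); print(g[b-5:b+6,a-6:a+7])
```

```text
plate [705.6216  21.8912] [ 38.4224 152.3727] 1.2611258029937744
hole [628.7218  30.6684] 534.5 (16.0, 54.0)
hole [647.5357 -61.4987] 265.5 (17.677669525146484, 18.384775161743164)
mid [638.1287 -15.4151] 94.06769806676226 101.53719656480773
dark v [ 21.  42.  93. 200.]
t 30.7 pos [ 0.6529 -0.0018 -0.0245] yaw -94.72 z [ 0.0013  0.0001 -1.    ] w 0.681 grip 76.1 F [-0.6024  1.7255  5.6501]
turn [-0.0006  0.     -0.109 ] shift [-0.6025  0.6316 -0.4817] horiz rows 6.279739564189484
199 280
[[211 214 215 216 217 218 219 219 219 219 220 219 219]
 [211 214 215 216 217 218 219 219 219 219 219 219 219]
 [211 213 215 216 216 218 219 219 219 219 219 219 219]
 [211 213 214 216 217 218 219 219 219 219 220 219 220]
 [211 213 214 216 217 217 219 219 219 219 220 219 220]
 [211 213 214 216 217 218 218 218 219 219 219 220 220]
 [210 212 214 216 216 218 218 219 219 219 219 220 220]
 [210 213 214 216 216 217 218 219 219 220 220 220 220]
 [210 213 214 215 216 216 218 219 219 219 220 219 220]
 [211 213 214 215 216 217 218 219 219 219 220 219 220]
 [209 212 213 215 216 217 218 219 219 219 220 220 220]]
258 272
[[113 103  95  87  86  81  83  91  93  93  95  99 130]
 [114 104  95  88  86  88  92  93  93  93  95  99 129]
 [115 104  96  89  86  90  93  93  93  93  95 100 130]
 [117 106  98  90  85  88  92  92  93  93  93  91 126]
 [118 107  99  92  86  86  87  89  92  94  92  86 122]
 [120 109 101  94  88  97  97  87  88  93  93  89 124]
 [121 110 102  95  88  98 102  90  86  91  93  92 125]
 [124 113 104  96  89  87  88  84  86  93  94  96 116]
 [125 113 105  98  89  84  83  85  91  94  94  98 115]
 [127 115 106  99  91  86  89  92  93  94  94  96 104]
 [128 117 107 100  92  86  89  94  94  94  95  95  99]]
```

Run:
```python
from h import *
from station import *
g=cv2.imread("pics/top0.png",0); s=cv2.imread("pics/side0.png",0)
for a,b in ((204,285),(263,277)): print(a-5,b-5); print(g[b-5:b+6,a-5:a+6])
sc=read_camera("side"); 
for p in ([.4307,.2068,.108],[.448,.090,.108]):
    a,b=proj(sc,p)[0].round().astype(int); print("side",a-6,b-6); print(s[b-6:b+7,a-6:a+7])
```

```text
199 280
[[173 171 171 172 172 172 172 172 172 173 173]
 [177 172 172 172 173 173 173 173 173 174 173]
 [179 173 171 169 169 172 173 174 174 173 173]
 [182 170 158 144 144 159 167 171 173 174 174]
 [184 157 146 148 131 108 114 150 172 174 174]
 [182 153 163 188 159 106 112 153 172 174 174]
 [180 150 135 140 126 104 128 161 173 174 175]
 [179 162 146 131 112 119 152 171 174 175 175]
 [183 173 170 167 164 166 171 174 175 175 175]
 [177 174 174 174 173 174 174 175 175 176 175]
 [173 174 175 174 175 174 175 175 175 176 176]]
258 272
[[178 178 178 179 178 179 179 180 180 182 159]
 [178 178 179 179 180 180 180 180 181 183 161]
 [179 179 179 180 180 180 180 180 181 185 162]
 [179 180 179 177 174 174 178 180 182 178 153]
 [180 180 176 155 130 122 151 176 181 177 151]
 [180 178 161 136 153 147 121 153 178 179 159]
 [181 179 161 140 176 176 130 139 171 178 160]
 [181 180 169 147 139 133 117 149 178 182 175]
 [182 182 180 175 163 146 145 168 182 184 184]
 [183 183 182 183 180 177 177 181 184 184 185]
 [182 183 183 183 183 183 184 184 184 185 187]]
side 251 192
[[119 117 119 117 117 119 118 118 1
[... 709 characters left out ...]
63 159 164 159 158 159 163 163 199 241]
 [161 160 161 158 159 159 159 160 160 157 160 174 230]
 [161 159 158 160 162 160 161 159 161 159 159 167 207]
 [159 159 159 160 159 161 162 161 160 162 162 162 182]
 [161 162 161 158 163 163 165 165 161 163 159 158 164]
 [159 160 161 161 163 171 181 167 163 163 161 161 158]
 [159 160 159 163 158 169 176 160 152 160 161 161 157]
 [163 159 158 161 159 154 150 140 145 155 159 158 161]
 [161 159 162 159 160 142 133 126 136 157 161 157 161]
 [158 161 160 161 154 134 118 113 132 154 160 161 162]
 [160 159 161 162 154 132 116 104 115 148 157 159 159]
 [163 162 159 164 157 145 126 110 110 147 164 164 161]
 [163 164 160 161 161 156 150 145 140 152 156 149 136]]
```

>>> step_arm:
  deltas:
    - [0,0,0,0,0,-0.02,-1]
    - [0,0,0,0,0,-0.05,-1]
    - [0,0,0,0,0,-0.08,-1]
    - [0,0,0,0,0,-0.09,-1]
    - [0,0,-0.0365,0,0,-0.09,-1]
    - [0,0,-0.0365,0,0,-0.08,-1]
    - [0,0,-0.036,0,0,-0.05,-1]
    - [0,0,0,0,0,-0.02,-1]

```text
t: 31.45
position: [0.6531, -0.002, 0.1212]
eef_rot: [-2.378, 2.049, -0.003]
contact_force: [-0.2, -0.7, -1.8]
width: 0.685
grip_force: 75.6
```

Run:
```python
from h import *
from station import *
s=read_camera("side");t=read_camera("top")
for a,b in (((202.05,285.0),(256.95,197.4)),((262.5,277.8),(270.9,223.5))):
    print("top@108",ray(t,a,.108),"side@108",ray(s,b,.108),"tri",tri(t,a,s,b))
h=ray(t,[(202.05,285.0),(262.5,277.8)],.108);d=h[0]-h[1];print(h.mean(0),np.hypot(*d),np.rad2deg(np.arctan2(*d[::-1])))
h=ray(s,[(256.95,197.4),(270.9,223.5)],.108);d=h[0]-h[1];print(h.mean(0),np.hypot(*d),np.rad2deg(np.arctan2(*d[::-1])))
st=read_state();pose(st); go(st,.4392,.1505,.12,-81.65)
```

```text
top@108 [[0.4306 0.2106]] side@108 [[0.4308 0.21  ]] tri (array([0.4307, 0.2107, 0.1075]), array([ 0.0033, -0.0453]), array([-0.0518,  0.0089]))
top@108 [[0.4474 0.092 ]] side@108 [[0.4472 0.0915]] tri (array([0.4473, 0.092 , 0.1076]), array([-0.0017,  0.02  ]), array([ 0.0247, -0.0044]))
[0.439  0.1513] 0.11982519732151774 98.04310714532862
[0.439  0.1507] 0.11967909995799006 97.89511305309189
t 31.6 pos [ 0.6524 -0.0019  0.119 ] yaw -81.81 z [ 0.0005  0.0006 -1.    ] w 0.687 grip 75.6 F [ 0.4904 -0.4947 -2.2285]
turn [-0.0003  0.0002 -0.0013] shift [-0.6057  0.6294 -0.0032] horiz rows 6.284513601238422
```

>>> step_arm:
  deltas:
    - [0,0,0.0016,0,0,0,-1]
    - [0,0,0,-0.04,0.042,0,-1]
    - [0,0,0,-0.08,0.084,0,-1]
    - [0,0,0,-0.085,0.09,0,-1]
    - [0,0,0,-0.085,0.09,0,-1]
    - [0,0,0,-0.085,0.09,0,-1]
    - [0,0,0,-0.085,0.09,0,-1]
    - [0,0,0,-0.08,0.084,0,-1]

```text
t: 32.22
position: [0.4572, 0.1342, 0.1168]
eef_rot: [2.369, -2.058, -0.003]
contact_force: [-0.1, 1.1, -2.7]
width: 0.685
grip_force: 75.7
```

>>> step_arm:
  deltas:
    - [0,0,0,-0.064,0.063,0,-1]
    - [0,0,0,0,0,0.03,-1]
    - [0,0,0,0,0,0.04,-1]
    - [0,0,0,0,0,0.03,-1]
    - [0,0,0,0,0,0.02,-1]
    - [0,0,0,0,0,0,-1]
    - [0,0,0,0,0,0,-1]
    - [0,0,0,0,0,0,-1]

```text
t: 32.88
position: [0.4392, 0.1503, 0.0829]
eef_rot: [-2.373, 2.059, -0.0]
contact_force: [0.9, 0.3, -1.5]
width: 0.683
grip_force: 75.7
```

Run:
```python
from h import *
from station import *
st=read_state();pose(st); go(st,.4390,.1511,.07,-82)
s=read_camera("side");t=read_camera("top")
zt=st["position"][2]+.0445+.012
outs=[]
for cam in (s,t):
    c0=proj(cam,[.439,.151,zt])[0]; x0,y0=int(c0[0]-40),int(c0[1]-45)
    im=cv2.resize(cam["image"][y0:y0+90,x0:x0+80,::-1],None,fx=5,fy=5,interpolation=cv2.INTER_CUBIC)
    outs.append(im); print(x0,y0)
    for p in ([.4307,.2107,zt],[.4473,.092,zt]): print("expected hole px",proj(cam,p)[0],"crop",(proj(cam,p)[0]-[x0,y0]+.5)*5-.5)
cv2.imwrite("pics/l.png",np.hstack(outs))
```

```text
t 32.9 pos [0.4392 0.1503 0.0829] yaw -81.90 z [ 0.0002 -0.0002 -1.    ] w 0.683 grip 75.7 F [ 0.9464  0.2553 -1.4724]
turn [-0.0001 -0.0001  0.0008] shift [-0.0028  0.0003  0.0431] horiz rows 0.02039859987440705
222 154
expected hole px [255.748  187.1103] crop [170.74   167.5516]
expected hole px [269.9401 212.8883] crop [241.7005 296.4414]
189 235
expected hole px [198.5922 283.8934] crop [ 49.9609 246.4668]
expected hole px [260.8691 276.5691] crop [361.3453 209.8453]
```

View pics/l.png

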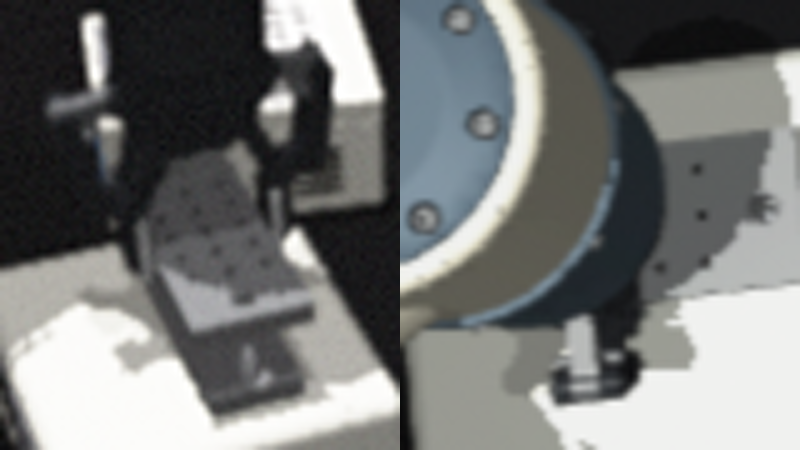

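Held plate over the bed: near hole seen at side crop (242,298) and top crop (365,205), within about 1 px of the predicted place above its pin. Nudge 0.8 mm and lower gently.

>>> step_arm:
  deltas:
    - [0,0,0.0008,-0.0025,0,0.02,-1]
    - [0,0,0,0,0,0.02,-1]
    - [0,0,0,0,0,0.01,-1]
    - [0,0,0,0,0,0.008,-1]
    - [0,0,0,0,0,0.006,-1]
    - [0,0,0,0,0,0.006,-1]
    - [0,0,0,0,0,0,-1]
    - [0,0,0,0,0,0,-1]

```text
t: 33.65
position: [0.4386, 0.1512, 0.0618]
eef_rot: [2.372, -2.06, 0.0]
contact_force: [0.5, -0.6, -1.6]
width: 0.689
grip_force: 75.8
```

Run:
```python
from h import *
from station import *
for i in range(3):
    st=read_state();pose(st); read_camera("top")
go(st,.4390,.1511,.0475,-82); print(st["ft_torque"])
```

```text
t 33.6 pos [0.4386 0.1512 0.0618] yaw -81.94 z [ 0.     -0.0001 -1.    ] w 0.689 grip 75.8 F [ 0.4666 -0.5729 -1.6295]
t 33.7 pos [0.4387 0.1513 0.0619] yaw -81.94 z [ 0.0003  0.0001 -1.    ] w 0.680 grip 75.8 F [-0.3804  0.7982 -2.4591]
t 33.8 pos [0.4387 0.1513 0.0619] yaw -81.95 z [ 0.0003  0.0001 -1.    ] w 0.683 grip 75.8 F [ 0.7869  0.2123 -2.6739]
turn [-0.0002  0.      0.0005] shift [ 0.0008 -0.0008  0.0482] horiz rows 0.007843239995103956
[-0.0136  0.0698 -0.0375]
```

>>> step_arm:
  deltas:
    - [0,0,0,0,0,0.004,-1]
    - [0,0,0,0,0,0.004,-1]
    - [0,0,0,0,0,0.004,-1]
    - [0,0,0,0,0,0.004,-1]
    - [0,0,0,0,0,0.003,-1]
    - [0,0,0,0,0,0.003,-1]
    - [0,0,0,0,0,0,-1]
    - [0,0,0,0,0,0,-1]

```text
t: 34.47
position: [0.4386, 0.1512, 0.0551]
eef_rot: [2.372, -2.06, 0.0]
contact_force: [0.1, -0.2, -2.2]
width: 0.686
grip_force: 75.8
```

>>> step_arm:
  deltas:
    - [0,0,0,0,0,0.004,-1]
    - [0,0,0,0,0,0.004,-1]
    - [0,0,0,0,0,0.004,-1]
    - [0,0,0,0,0,0.004,-1]
    - [0,0,0,0,0,0.003,-1]
    - [0,0,0,0,0,0.003,-1]
    - [0,0,0,0,0,0,-1]
    - [0,0,0,0,0,0,-1]

```text
t: 35.13
position: [0.4386, 0.1512, 0.0485]
eef_rot: [2.372, -2.06, 0.0]
contact_force: [-0.4, 0.1, -2.3]
width: 0.684
grip_force: 75.8
```

Run:
```python
from station import *
from h import *
for i in range(3):
    st=read_state();pose(st); read_camera("top")
print(st["ft_torque"])
```

```text
t 35.1 pos [0.4386 0.1512 0.0485] yaw -81.95 z [-0.     -0.0001 -1.    ] w 0.684 grip 75.8 F [-0.4004  0.1072 -2.3466]
t 35.2 pos [0.4386 0.1512 0.0486] yaw -81.95 z [ 0. -0. -1.] w 0.684 grip 75.8 F [-0.0351 -0.4172 -2.8874]
t 35.2 pos [0.4386 0.1512 0.0486] yaw -81.95 z [ 0.0001  0.     -1.    ] w 0.684 grip 75.8 F [-0.9156  0.6066 -2.0122]
[ 0.0311 -0.0215  0.0122]
```

>>> step_arm:
  deltas:
    - [0,0,0,0,0,0.001,-1]
    - [0,0,0,0,0,0.001,-1]
    - [0,0,0,0,0,0.001,-1]
    - [0,0,0,0,0,0.001,-1]
    - [0,0,0,0,0,0,-1]
    - [0,0,0,0,0,0,-1]
    - [0,0,0,0,0,0,-1]
    - [0,0,0,0,0,0,-1]

```text
t: 35.95
position: [0.4386, 0.1512, 0.0475]
eef_rot: [2.372, -2.06, 0.0]
contact_force: [-1.3, -0.9, 0.1]
width: 0.685
grip_force: 75.9
```

>>> step_arm:
  deltas:
    - [0,0,0,0,0,0,1]
    - [0,0,0,0,0,0,1]
    - [0,0,0,0,0,0,1]
    - [0,0,0,0,0,0,1]
    - [0,0,0,0,0,0,1]
    - [0,0,0,0,0,0,1]
    - [0,0,0,0,0,-0.02,1]
    - [0,0,0,0,0,-0.04,1]

```text
t: 36.62
position: [0.4376, 0.1506, 0.0647]
eef_rot: [2.37, -2.058, -0.001]
contact_force: [0.9, 0.2, 0.2]
width: 1.001
grip_force: 0.0
```

>>> step_arm:
  deltas:
    - [0,0,0,0,0,-0.08,1]
    - [0,0,0,0,0,-0.1,1]
    - [0,0,0,0,0,-0.1,1]
    - [0,0,0,0,0,-0.08,1]
    - [0,0,0,0.04,-0.08,0,1]
    - [0,0,0,0.05,-0.1,0,1]
    - [0,0,0,0.05,-0.1,0,1]
    - [0,0,0,0.05,-0.1,0,1]

```text
t: 37.28
position: [0.5608, 0.1103, 0.1742]
eef_rot: [-2.372, 2.058, -0.001]
contact_force: [0.2, 1.0, -0.6]
width: 0.998
grip_force: 0.0
```

>>> step_arm:
  deltas:
    - [0,0,0,0.05,-0.1,0,1]
    - [0,0,0,0.05,-0.1,0,1]
    - [0,0,0,0.05,-0.08,0,1]
    - [0,0,0,0.05,-0.05,0,1]
    - [0,0,0,0,0,0,1]
    - [0,0,0,0,0,0,1]
    - [0,0,0,0,0,0,1]
    - [0,0,0,0,0,0,1]

```text
t: 37.95
position: [0.6654, 0.0657, 0.174]
eef_rot: [-2.372, 2.059, -0.0]
contact_force: [0.1, -0.5, 0.7]
width: 0.997
grip_force: 0.0
```

Run:
```python
from station import *
from h import *
st=read_state();pose(st)
t=read_camera("top"); big=cv2.resize(t["image"],None,fx=4,fy=4,interpolation=cv2.INTER_CUBIC)
x0,y0,x1,y1=[4*v for v in (188,250,284,312)]
g=cv2.cvtColor(big,cv2.COLOR_RGB2GRAY)[y0:y1,x0:x1]
th,m=cv2.threshold(g,0,255,cv2.THRESH_OTSU+cv2.THRESH_BINARY_INV)
cs,_=cv2.findContours(m,cv2.RETR_EXTERNAL,cv2.CHAIN_APPROX_NONE); ct=max(cs,key=cv2.contourArea)
print(th,"plate at z .104",*rect(t,(ct.reshape(-1,2)+[x0,y0]+.5)/4-.5,.104),"expect 439.0,151.1 8.0")
G=cv2.cvtColor(t["image"],cv2.COLOR_RGB2GRAY)
for p in ([.4307,.2107,.108],[.4473,.092,.108]):
    q=proj(t,p)[0]; a,b=q.round().astype(int); print(q,a-5,b-5); print(G[b-5:b+6,a-5:a+6])
# bottles: blue caps, compare with start
for n,f in (("top","pics/top0.png"),):
    for im in (cv2.cvtColor(cv2.imread(f),cv2.COLOR_BGR2RGB),t["image"]):
        for (a,b) in ((205,198),(423,202)):
            h=cv2.cvtColor(im[b-20:b+20,a-20:a+20],cv2.COLOR_RGB2HSV); k=(h[:,:,0]>100)&(h[:,:,0]<125)&(h[:,:,1]>150)&(h[:,:,2]>90); ys,xs=np.nonzero(k); print("cap",len(xs),xs.mean()+a-20,ys.mean()+b-20)
```

```text
t 38.0 pos [0.6654 0.0657 0.174 ] yaw -81.91 z [ 0.0006  0.0002 -1.    ] w 0.997 grip 0.0 F [ 0.0539 -0.5289  0.6628]
135.0 plate at z .104 [460.0919 138.6751] [135.0161 124.1358] 20.75043487548828 expect 439.0,151.1 8.0
[202.014  284.9437] 197 280
[[209 204 199 195 191 186 182 177 173 168 165]
 [210 205 201 196 192 188 183 179 174 170 166]
 [210 206 202 197 193 189 184 180 175 172 167]
 [212 207 203 199 194 190 186 182 177 172 168]
 [213 209 204 200 195 192 187 182 178 173 169]
 [213 210 205 201 197 192 189 183 179 174 170]
 [214 211 206 203 198 194 189 185 180 176 171]
 [215 212 207 203 199 195 190 186 181 177 172]
 [215 213 208 205 200 196 191 187 182 178 173]
 [216 213 210 205 201 197 193 188 184 179 175]
 [217 214 211 207 202 198 193 190 185 180 176]]
[262.4871 277.8283] 257 273
[[ 93  93  93  93  93  92  93  93  93  94  93]
 [ 93  93  93  94  92  92  91  92  93  93  93]
 [ 92  92  92  92  87  78  74  82  90  93  93]
 [ 93  93  93  85  74  68  68  73  80  88  92]
 [ 93  93  89  76  74  95  97  82  77  86  93]
 [ 93  93  90  74  77 106 109  90  76  83  93]
 [ 93  93  91  78  74  87  90  82  78  86  93]
 [ 93  94  93  87  82  85  83  80  86  92  94]
 [ 93  94  94  93  89  87  85  88  91  94  94]
 [ 94  93  94  94  93  93  92  93  94  94  94]
 [ 94  93  94  94  94  94  94  94  94  94  94]]
cap 121 201.11570247933884 195.46280991735537
cap 122 422.6885245901639 202.18852459016392
cap 64 203.296875 194.953125
cap 122 422.6885245901639 202.18852459016392
```

>>> step_arm:
  deltas:
    - [0,0,0,0.06,0,-0.05,1]
    - [0,0,0,0.1,0.02,-0.05,1]
    - [0,0,0,0.1,0.05,0,1]
    - [0,0,0,0.1,0.05,0,1]
    - [0,0,0,0.1,0.05,0,1]
    - [0,0,0,0.1,0.05,0,1]
    - [0,0,0,0.1,0.05,0,1]
    - [0,0,0,0.08,0.04,0,1]

```text
t: 38.67
position: [0.6036, -0.169, 0.2044]
eef_rot: [-2.372, 2.059, -0.002]
contact_force: [0.7, -0.2, 0.9]
width: 1.002
grip_force: 0.0
```

>>> step_arm:
  deltas:
    - [0,0,0,0.06,0,0,1]
    - [0,0,0,0.1,0,0,1]
    - [0,0,0,0.1,0,0,1]
    - [0,0,0,0.1,0,0,1]
    - [0,0,0,0.05,0,0,1]
    - [0,0,0,0,0,0,1]
    - [0,0,0,0,0,0,1]
    - [0,0,0,0,0,0,1]

```text
t: 39.33
position: [0.6221, -0.2883, 0.2039]
eef_rot: [-2.372, 2.059, -0.001]
contact_force: [0.0, 0.5, -0.2]
width: 0.998
grip_force: 0.0
```

Run:
```python
from station import *
from h import *
st=read_state();pose(st)
t=read_camera("top"); s=read_camera("side"); big=cv2.resize(t["image"],None,fx=4,fy=4,interpolation=cv2.INTER_CUBIC)
x0,y0,x1,y1=[4*v for v in (188,250,284,312)]
g=cv2.cvtColor(big,cv2.COLOR_RGB2GRAY)[y0:y1,x0:x1]
th,m=cv2.threshold(g,0,255,cv2.THRESH_OTSU+cv2.THRESH_BINARY_INV)
cs,_=cv2.findContours(m,cv2.RETR_EXTERNAL,cv2.CHAIN_APPROX_NONE); ct=max(cs,key=cv2.contourArea)
print(th,"plate at z .104",*rect(t,(ct.reshape(-1,2)+[x0,y0]+.5)/4-.5,.104),"expect 439.0,151.1 8.0")
G=cv2.cvtColor(t["image"],cv2.COLOR_RGB2GRAY)
for p in ([.4307,.2107,.108],[.4473,.092,.108]):
    q=proj(t,p)[0]; a,b=q.round().astype(int); print(q,a-5,b-5); print(G[b-5:b+6,a-5:a+6])
for f,im,L in (("pics/top0.png",t["image"],((205,198),(423,202))),("pics/side0.png",s["image"],((322,184),(379,304)))):
    for i in (cv2.cvtColor(cv2.imread(f),cv2.COLOR_BGR2RGB),im):
        for (a,b) in L:
            h=cv2.cvtColor(i[b-20:b+20,a-20:a+20],cv2.COLOR_RGB2HSV); k=(h[:,:,0]>100)&(h[:,:,0]<125)&(h[:,:,1]>150)&(h[:,:,2]>60); ys,xs=np.nonzero(k); print("cap",len(xs),xs.mean()+a-20,ys.mean()+b-20)
```

```text
t 39.3 pos [ 0.6221 -0.2883  0.2039] yaw -81.90 z [ 0.0006  0.0001 -1.    ] w 0.998 grip 0.0 F [ 0.0046  0.4851 -0.2311]
193.0 plate at z .104 [438.5469 148.8368] [ 62.3503 153.3368] 8.540101051330566 expect 439.0,151.1 8.0
[202.014  284.9437] 197 280
[[172 172 172 172 172 173 173 173 173 173 174]
 [173 172 173 172 171 170 171 172 173 174 174]
 [172 171 171 170 156 145 151 164 171 174 174]
 [171 165 164 154 124 100 104 129 157 172 174]
 [172 170 160 128 121 138 122 101 127 160 173]
 [173 172 154 118 147 186 158 107 119 156 173]
 [173 172 154 114 112 136 125 103 131 163 174]
 [173 173 167 131  91 100 102 110 147 171 174]
 [173 174 172 158 134 123 130 152 169 174 174]
 [174 173 173 171 168 166 167 171 174 174 175]
 [174 173 173 174 174 174 174 174 174 174 175]]
[262.4871 277.8283] 257 273
[[160 160 161 161 161 160 160 160 161 162 162]
 [161 160 161 161 159 157 157 159 161 163 162]
 [161 162 161 158 143 122 115 134 153 161 163]
 [162 162 158 132  97  87  87 111 135 152 162]
 [163 162 152 115  96 134 129 100 122 152 162]
 [163 161 151 114 106 159 157 112 106 143 161]
 [163 162 157 124 103 124 120  99 112 146 162]
 [163 163 161 142 115 122 127 122 142 159 163]
 [163 164 163 159 148 143 138 146 160 164 164]
 [163 163 163 163 161 161 159 161 163 164 164]
 [162 163 163 163 164 163 163 164 164 164 165]]
cap 130 201.2 195.5
cap 127 422.755905511811 202.0551181102362
cap 129 201.19379844961242 195.5503875968992
cap 0 nan nan
cap 85 321.83529411764704 182.28235294117647
cap 154 378.57142857142856 303.83116883116884
cap 86 321.8953488372093 182.25581395348837
cap 161 378.47826086956525 303.4968944099379<stdin>:16: RuntimeWarning: Mean of empty slice.
  ret = ret.dtype.type(ret / rcount)
```

Both pin tips show bright and centred in their dark holes, the bottles have not moved, and the gripper is clear of everything.

```bash
python3 -c "
from station import *
print(job_done())"
```

```text
the job is handed in; nothing more can be done
None
```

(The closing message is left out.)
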